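Check a bearing bush with a go / no-go plug gauge

TASK

Check the bronze bush in the vice with the plug gauge: slide its long go end in until the handle meets the block and draw it out again, then hold the short red-banded no-go end squarely and centred against the same bore, from either side, pressing gently for a moment to confirm that it will not enter. Lay the gauge back in its wooden rest the same way round, let go of it, and leave everything else where it is.

Things in the scene. Friction and masses are not known exactly. Their poses are not given: they have to be found in the camera images.
- plug_gauge: Double-ended plug gauge, 162 mm long, 0.24 to 0.49 kg, level in its rest at the start. Origin on its axis at the middle of the handle, near the centre of mass; y axis along the gauge to the go end. Handle: black hexagon, y -45 to +45 mm, 32 mm across flats, two flats upright (facing its +x and -x) as it lies: grip across these from above.
- go_tip (a point): Middle of the go end's face, 95 mm from the gauge's origin along its +y. Go end: bright steel with a thin green ring at the handle, 26 mm diameter, y +45 to +95 mm, its last 7 mm tapering to 19 mm as a lead.
- go_middle (a point): Point on the gauge's axis 65 mm from its origin along +y, inside the go end; it coincides with bore_mid when the go end is fully home (handle shoulder against the block), from either side.
- nogo_face (a point): Middle of the flat no-go face, 67 mm from the gauge's origin along its -y. No-go end: bright steel with a broad red band, 31.5 mm diameter, y -45 to -67 mm.
- bush_vice: Blue vice, bolted down, an aluminium round-topped bearing block (60 mm wide, 40 mm thick) tight in its jaws. Origin on the bench under the bore's middle; z up, y along the level bore, screw and T-handle to -x (82 mm high at x -131 mm). Block top 112 mm high, grease nipple 119; jaws 56 mm high, to y +-32 mm; foot lugs 19 mm high, to y +-54 mm. Free space beyond on both sides.
- bore_mid (a point): Middle of the bush's bore, 82 mm above the bench. The bore is 28 mm in diameter, goes straight through the 40 mm thick block along the vice's y axis, and is open at both ends.
- bore_left (a point): Middle of the bore's mouth on the vice's +y side, in the plane of the block's face, 20 mm from bore_mid.
- bore_right (a point): Middle of the bore's mouth on the vice's -y side, in the plane of the block's face, 20 mm from bore_mid.
- gauge_rest: Wooden rest, 64 x 170 mm, fixed. Origin on the bench, z up; the gauge lies along its y, go end to +y, its axis 50 mm above the bench. Base board 12 mm thick; upright boards 56 mm wide, 16 mm thick, 47 mm high, with open 90 degree V notches, at y +68 mm (go end) and -57 mm (no-go end). Between them the handle is free.
- rest_go (a point): Where the middle of the go end face (go_tip) belongs when the gauge lies in the rest.
- rest_nogo (a point): Where the middle of the no-go face (nogo_face) belongs when the gauge lies in the rest.
- calipers: Bystander: digital calipers lying flat, 71 x 165 x 15 mm; origin under the middle.
- screw_dish: Bystander: round steel screw dish, 97 mm across, 19 mm high; origin under the middle.
- marker_pen: Bystander: red and white marker pen lying flat, 135 mm long; origin under the middle.
- driver_green: Bystander: green-handled screwdriver lying flat, 204 mm long; origin under the middle.
- masking_tape: Bystander: roll of masking tape lying flat, 103 mm across, 25 mm high; origin under the middle.

How it is judged:
On the way, in this order (a step that is already met when the one before it is completed fails the run):
1. the go end is fully home in the bore (to 4 mm of the handle shoulder meeting the block) (distance between go_middle and bore_mid below 0.004 m and angle between the y axis of plug_gauge and the y axis of bush_vice, either way round below 0.08 rad), for 0.2 s.
2. the no-go face is held against one mouth of the bore, centred to 4 mm and square to 0.1 rad, pressed with more than 1 N for 0.2 s, and does not enter ((distance between nogo_face and bore_left below 0.004 m or distance between nogo_face and bore_right below 0.004 m) and angle between the y axis of plug_gauge and the y axis of bush_vice, either way round below 0.1 rad and contact force between plug_gauge and bush_vice above 1 N), for 0.2 s.
At the end, for the whole second after the job is handed in: The gauge lies released and at rest in both V notches of its wooden rest, go end at the go side, each end face within 10 mm of its place (distance between go_tip and rest_go below 0.01 m and distance between nogo_face and rest_nogo below 0.01 m and linear speed of plug_gauge below 0.02 m/s and contact force between plug_gauge and the fingers below 0.1 N); the robot touches nothing.
It fails at once if the gauge is forced: more than 40 N between it and the block or vice (contact force between plug_gauge and bush_vice above 40 N).
It fails at once if a bystander is moved by more than 25 mm (distance of any of calipers, screw_dish, marker_pen, driver_green, masking_tape from where it was at the start of the episode above 0.025 m).
It also fails if it takes over 64 s, if anything falls off the work surface, if the arm or the gripper's body presses on something with over 40 N, if the wrist force passes 120 N, or if a joint passes its speed limit or range.

ROBOT

A 7-joint arm with a two-finger parallel gripper is mounted at the origin on a cart in front of the work surface, level with it; the furniture and walls round the work are solid. World frame = base frame: x ahead of the robot, y to its left, z up, the work surface at z = 0. Lengths are in m, angles in rad, forces in N, time in s.
With the tool pointing down it reaches from about 0.425 to 0.875 m from the base axis. Payload 9.9 kg.
Tool frame: the origin (TCP) lies midway between the tips of the shut fingers; the grasp point (between the pads) lies 19 mm behind it; z points along the fingers, y is the direction in which the jaws open and shut (so a half turn about z gives the same grasp; the last joint's range is limited). The gripper opens to 85 mm and grips with 20 to 120 N. Pads are 22 mm wide; open, the fingers measure 114 mm over their backs; the gripper's body (76 mm by 85 mm) begins 54 mm behind the grasp point. The pads swing forward as they close: fully open they stand 13 mm farther back than shut.
Start: joints at [-1.277, 0.576, 0.025, 1.437, -0.015, 1.129, -0.057], TCP at [0.249, 0.627, 0.231] pointing down, gripper open.
Joint ranges: [-2.76, 2.76], [-0.34, 2.15], [-1.52, 1.57], [0.19, 2.46], [-1.09, 4.23], [0.17, 1.99], [-2.82, 2.82]. Speed limits (rad/s): [2.22, 2.22, 3.01, 3.01, 3.14, 3.14, 3.14].

INTERFACE

Orientations are given as a rotation vector (axis times angle).
In Python, from bench import bot gives the robot as it stands.
- The arm moves only by the tool arm_command, never from a script. Its argument "moves" is a list that holds one entry, the list of rows, each a list of 7 numbers: the turn, a rotation vector about the tool's x, y, z each as a share of 90 degrees, from -1 to 1, then the shift along the tool's x, y, z each as a share of 40 cm, from -1 to 1, then the opening, from 0 (shut) to 1 (fully open). In form: [[[ax, ay, az, x, y, z, grip], ...]]. A call has 1 to 5 rows; each row shifts and turns the commanded pose from where the row before left it, along the tool's axes as they then stand; what a row does not reach is not made up. A row lasts 1/10 s, in which the tool goes at most 50 mm and 8.59 degrees, less where a joint would pass 70% of its speed; a pose out of reach is approached as far as the arm can. A call with a number of a shift or a turn outside -1 to 1 is refused whole. A call with a gripper value outside its range is refused whole. The fingers move at their own pace and stop on an object; "grip_force" is the grip in N (left out, the last holds). Time passes only in rows, so rows that do not move let the fingers close. It gives the time, the measured TCP pose, the force and the opening at its end, in the units of the state.
- bot.state(): the state, without advancing time (a new reading comes with each control period).
- bot.get_image(name): name is "scene" or "top" or "wrist"; returns (picture, depth): 400x640x3 uint8, blue, green, red; 400x640 float32, m along the optical axis (not along the pixel's ray), 0 where there is no reading.
- bot.camera_model(name): a dict with "fov_y" (degrees; the focal length in pixels is half the picture's height over the tangent of half this angle, whatever the lens; pixels are square), "cx", "cy" (the principal point, pixels), "k1" (the pictures are not rectified: a ray, as slopes to the right and down, at radius r is drawn at 1 + k1 r^2 times it, then the intrinsics apply), "world_to_cam" (4x4, takes a point from world to camera coordinates). Camera axes: x right, y up, looking along -z (the intrinsics and any distortion apply to the point x, -y, -z); pixel columns grow to the right and rows downward; lengths in m; the calibration is good to about 2 mm. A picture is of the moment at which its call begins: read the wrist's pose just before it. camera_model takes no time and is no camera call; for the wrist camera it gives the pose at the moment of the call.
- bot.finish_job(): hands the job in, once; it reports no verdict.
Trained networks look in the newest picture that a camera, given by its name, has taken for a name from the list of things; names that differ only in an ending like _2 or _b are one class to them, and where a whole thing is asked for, a point or a joint stands for the part that bears it (a point fixed in the world has none). Each returns a list of dicts, best first, with "p" (0 to 1); they miss things now and then, are a little off and sometimes report something else, mostly with a low value. They report only what shows in the picture. A call takes as long as a camera call.
- bot.trace(label, camera): "pixels" (400x640 bool, what is visible of it) and "at" ([column, row] in pixels, amid what is visible of it).
- bot.pinpoint(label, camera): "at" ([column, row] in pixels: a listed point, or the origin of a listed thing).
The state is a dict: "time_s": time; "joint_pos": joint angles; "joint_vel": joint speeds; "tau": joint torques, N m; "tool_pos": TCP position; "eef_rot": TCP orientation; "wrist_force": force on the tool from outside, world axes, zero at the start; "wrist_torque": the same for the moment, N m; "grip_width": opening from 0.0 (shut) to 1.0 (fully open).
Only numpy, scipy, OpenCV 4.12 (cv2) and the standard library are available. Lean on these libraries where they do the work, as an engineer would, in place of code of your own. Each camera call takes 0.05 s, during which the arm holds its last target.

## Working session

There is one attempt and no reset: what is moved stays moved. The work goes in short steps, Python scripts to look and compute and a tool call to move; the robot and the scene stay as the last step left them, time stands still between calls to the robot, and variables do not carry over. Pictures are saved under pics/ and viewed, and the job is handed in when it is done.

Besides the shell and the picture viewer there is one more tool, called after "Request:" by a JSON object that holds its "name" and its "arguments". arm_command: Moves the arm, as the interface text tells. Its arguments: {"type":"object","properties":{"moves":{"type":"array"},"grip_force":{"type":"number"}},"required":["moves"]}

```bash
ls; mkdir -p pics; cat > h.py <<'E'
import numpy as np, cv2
from scipy.spatial.transform import Rotation as R
from bench import bot
def K(m):
    f=200/np.tan(np.radians(m["fov_y"])/2); return f
def ray(m,px):
    f=K(m); u=np.array([(px[0]-m["cx"])/f,(px[1]-m["cy"])/f])
    s=u.copy()
    for _ in range(30): s=u/(1+m["k1"]*(s@s))
    return s
def to_world(m,px,d):
    s=ray(m,px); T=np.linalg.inv(np.array(m["world_to_cam"]))
    return (T@np.array([s[0]*d,-s[1]*d,-d,1]))[:3]
def on_plane(m,px,z):
    a=to_world(m,px,0.0); b=to_world(m,px,1.0); t=(z-a[2])/(b[2]-a[2]); return a+t*(b-a)
def proj(m,P):
    p=np.array(m["world_to_cam"])@np.append(P,1); x,y=p[0]/-p[2],-p[1]/-p[2]
    k=1+m["k1"]*(x*x+y*y); f=K(m); return np.array([m["cx"]+f*x*k,m["cy"]+f*y*k])
E
python3 - <<'E'
from h import *
print(bot.state())
for c in ("scene","top","wrist"):
    im,d=bot.get_image(c); cv2.imwrite(f"pics/{c}0.png",im); np.save(f"pics/{c}0.npy",d)
    m=bot.camera_model(c); print(c,m)
for c in ("scene","top"):
  for l in ["plug_gauge","go_tip","nogo_face","bush_vice","bore_mid","bore_left","bore_right","gauge_rest","rest_go","rest_nogo"]:
    r=bot.pinpoint(l,c); print(c,l,[(round(x["p"],2),np.round(x["at"],1)) for x in r[:2]])
print(bot.state()["time_s"])
E
```

```text
pics
{'time_s': 0.0, 'joint_pos': array([-1.27681484,  0.57652001,  0.02482188,  1.43792678, -0.01499175,
        1.12900596, -0.05646706]), 'joint_vel': array([ 3.03316836e-04,  1.67894170e-03,  1.70560645e-03,  4.77424542e-04,
        4.42453605e-04, -1.10325746e-04, -3.87772928e-05]), 'tau': array([ 1.08994291e-04, -7.65776324e+01,  2.25027144e+00, -2.85975194e+01,
        1.52587518e-02,  1.25643821e-02,  2.00858756e-05]), 'tool_pos': array([0.24879429, 0.62697546, 0.23044368]), 'eef_rot': array([-5.89714065e-01, -3.08550992e+00,  2.60670073e-03]), 'wrist_force': array([ 0.47980527, -0.32765291,  1.07343693]), 'wrist_torque': array([ 0.03721147, -0.06041585, -0.0551655 ]), 'grip_width': 1.0044285037178797}
scene {'fov_y': 46.825946962651074, 'cx': 319.59208873124015, 'cy': 198.67732996186166, 'k1': -0.005824604142548829, 'world_to_cam': array([[ 0.89814632, -0.43968592, -0.00308   , -0.5413758 ],
       [ 0.26846215,  0.54281307,  0.7957902 , -0.16107341],
       [-0.34822589, -0.7155629 ,  0.60556459, -1.40529535],
       [ 0.        ,  0.        ,  0.        ,  1.        ]])}
t
[... 1240 characters left out ...]
)]
scene gauge_rest [(0.59, array([320.6, 267.2]))]
scene rest_go [(0.93, array([315.8, 237.2])), (0.47, array([316. , 241.8]))]
scene rest_nogo [(0.63, array([321.6, 276.9])), (0.61, array([314.9, 238.3]))]
top plug_gauge [(0.68, array([365.3, 253.7]))]
top go_tip [(0.68, array([341.9, 235.4]))]
top nogo_face [(0.97, array([384.5, 268.2]))]
top bush_vice [(0.66, array([255.8, 187.1]))]
top bore_mid [(0.68, array([252.6, 178.8])), (0.43, array([258.7, 174. ]))]
top bore_left [(0.86, array([247.3, 174.1]))]
top bore_right [(0.64, array([255.3, 177.3]))]
top gauge_rest [(0.79, array([365.8, 253.5]))]
top rest_go [(0.78, array([340.6, 237.4]))]
top rest_nogo [(0.95, array([385.9, 267.2]))]
1.15
```

View pics/scene0.png

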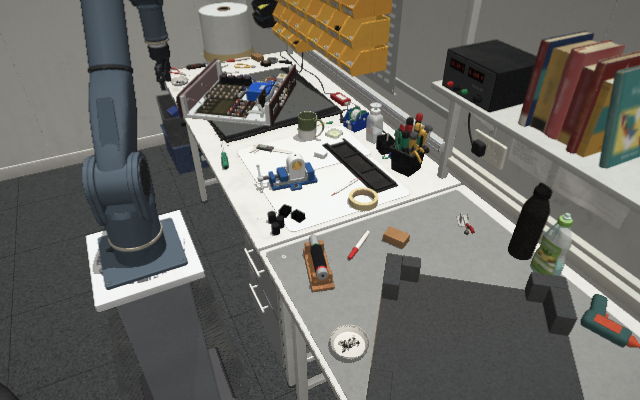

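View pics/top0.png

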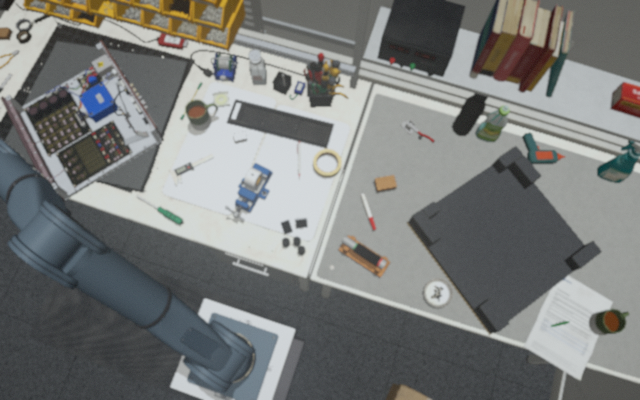

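View pics/wrist0.png

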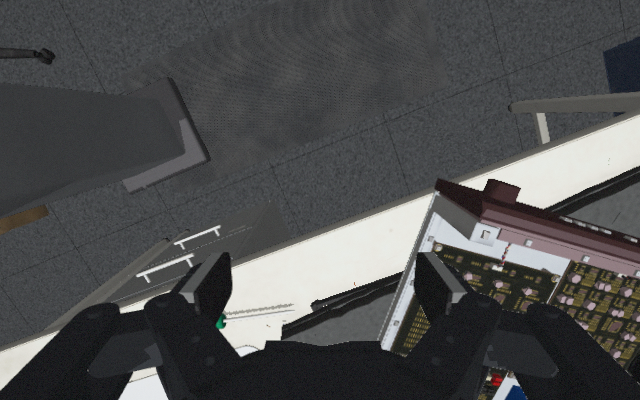

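```bash
python3 - <<'E'
from h import *
m=bot.camera_model("top"); s=bot.camera_model("scene")
def tri(a,b):
    o1,o2=to_world(m,a,0),to_world(s,b,0); d1=to_world(m,a,1)-o1; d2=to_world(s,b,1)-o2
    t=np.linalg.lstsq(np.c_[d1,-d2],o2-o1,rcond=None)[0]; p,q=o1+t[0]*d1,o2+t[1]*d2
    return (p+q)/2,np.linalg.norm(p-q)
for n,a,b,z in [("gauge",(365.3,253.7),(316.1,258.3),.05),("go",(341.9,235.4),(315.2,237.1),.05),("nogo",(384.5,268.2),(321.6,277.5),.05),("vice",(255.8,187.1),(297,180.5),0),("bm",(252.6,178.8),(293.3,160.4),.082),("bl",(247.3,174.1),(295.1,162.2),.082),("br",(255.3,177.3),(295.2,163.8),.082)]:
    print(n,np.round(tri(a,b)[0],4),round(tri(a,b)[1],4),"top",np.round(on_plane(m,a,z),4),"scene",np.round(on_plane(s,b,z),4))
T=bot.state(); print(R.from_rotvec(T["eef_rot"]).as_matrix().round(3))
w=bot.camera_model("wrist"); print("wristcam pos",np.linalg.inv(w["world_to_cam"])[:3,3])
E
```

```text
gauge [ 0.4452 -0.3033  0.0465] 0.0034 top [ 0.446  -0.3035  0.05  ] scene [ 0.4419 -0.3065  0.05  ]
go [ 0.4846 -0.2117  0.037 ] 0.0004 top [ 0.4814 -0.212   0.05  ] scene [ 0.4783 -0.2247  0.05  ]
nogo [ 0.4219 -0.3774  0.0477] 0.0044 top [ 0.4192 -0.3768  0.05  ] scene [ 0.4233 -0.3793  0.05  ]
vice [0.5698 0.1281 0.005 ] 0.0068 top [0.5679 0.1297 0.    ] scene [0.5762 0.1352 0.    ]
bm [0.5626 0.129  0.095 ] 0.0001 top [0.5669 0.1321 0.082 ] scene [0.5703 0.1479 0.082 ]
bl [0.5825 0.1597 0.0644] 0.0014 top [0.5773 0.1552 0.082 ] scene [0.5713 0.1341 0.082 ]
br [0.5715 0.1259 0.0814] 0.0069 top [0.5749 0.1253 0.082 ] scene [0.5674 0.1244 0.082 ]
[[-0.929  0.369 -0.   ]
 [ 0.369  0.929 -0.   ]
 [ 0.    -0.    -1.   ]]
wristcam pos [0.18606972 0.65311943 0.37360595]
```

The scene view shows the gauge in its rest at about (316,258), with the go end away from the camera, and the vice at about (295,165) with its −y face towards the camera. The top view agrees: gauge at (365,254), vice at (255,187). First I'll swing over the vice and look down with the wrist camera.

```bash
cat >> h.py <<'E'
def yaw_of(Rm): return np.degrees(np.arctan2(Rm[1,0],Rm[0,0]))   # tool x axis azimuth
def tool_R(yaw_deg):
    a=np.radians(yaw_deg); x=np.array([np.cos(a),np.sin(a),0]); z=np.array([0,0,-1.]); return np.c_[x,np.cross(z,x),z]
def plan(p1,yaw1,n,grip,polar=False,p0=None,R0=None,nd=4):
    st=bot.state(); p=np.array(st["tool_pos"] if p0 is None else p0); Rm=R.from_rotvec(st["eef_rot"]).as_matrix() if R0 is None else R0
    p1=np.array(p1); rows=[]; s=p.copy()
    R1=tool_R(yaw1); rv=R.from_matrix(Rm.T@R1).as_rotvec(); Rs=Rm.copy()
    for i in range(1,n+1):
        f=i/n
        if polar:
            a0,a1=np.arctan2(s[1],s[0]),np.arctan2(p1[1],p1[0]); r0,r1=np.hypot(*s[:2]),np.hypot(*p1[:2])
            a=a0+f*(a1-a0); r=r0+f*(r1-r0); t=np.array([r*np.cos(a),r*np.sin(a),s[2]+f*(p1[2]-s[2])])
        else: t=s+f*(p1-s)
        Rt=Rs@R.from_rotvec(f*rv).as_matrix()
        sh=np.round(Rm.T@(t-p)/0.4,nd); tr=np.round(R.from_matrix(Rm.T@Rt).as_rotvec()/(np.pi/2),nd)
        rows.append([*tr.tolist(),*sh.tolist(),grip]); p=p+Rm@(sh*0.4); Rm=Rm@R.from_rotvec(tr*np.pi/2).as_matrix()
    for k in range(0,n,5): print(rows[k:k+5])
    print("max mm",max(np.linalg.norm(r[3:6])*400 for r in rows),"max deg",max(np.linalg.norm(r[:3])*90 for r in rows),"end",p.round(4),round(yaw_of(Rm),2))
    return p,Rm
def st():
    s=bot.state(); Rm=R.from_rotvec(s["eef_rot"]).as_matrix(); print(round(s["time_s"],2),s["tool_pos"].round(4),"yaw",round(yaw_of(Rm),2),"tilt",np.degrees(np.arccos(-Rm[2,2])).round(2),"F",s["wrist_force"].round(1),"g",round(s["grip_width"],3),"q",s["joint_pos"].round(2)); return s,Rm
E
python3 - <<'E'
from h import *
plan([0.52,0.09,0.36],53,13,1.0,polar=True,nd=3)
E
```

```text
[[-0.0, 0.0, 0.09, -0.13, -0.033, -0.025, 1.0], [-0.0, 0.0, 0.09, -0.13, -0.026, -0.025, 1.0], [-0.0, 0.0, 0.09, -0.129, -0.017, -0.024, 1.0], [-0.0, 0.0, 0.09, -0.128, -0.009, -0.025, 1.0], [-0.0, 0.0, 0.09, -0.126, -0.002, -0.025, 1.0]]
[[-0.0, 0.0, 0.09, -0.123, 0.005, -0.025, 1.0], [-0.0, 0.0, 0.09, -0.121, 0.013, -0.024, 1.0], [-0.0, 0.0, 0.09, -0.118, 0.019, -0.025, 1.0], [-0.0, 0.0, 0.09, -0.114, 0.025, -0.025, 1.0], [-0.0, 0.0, 0.09, -0.111, 0.031, -0.025, 1.0]]
[[-0.0, 0.0, 0.09, -0.106, 0.038, -0.024, 1.0], [-0.0, 0.0, 0.091, -0.102, 0.042, -0.025, 1.0], [-0.0, 0.0, 0.09, -0.098, 0.047, -0.025, 1.0]]
max mm 54.573253522215445 max deg 8.19 end [0.5199 0.0901 0.3601] 52.96
```

Request:
{"name": "arm_command", "arguments": {"moves": [[[0,0,0.09,-0.118,-0.03,-0.025,1],[0,0,0.09,-0.12,-0.024,-0.025,1],[0,0,0.09,-0.12,-0.016,-0.025,1],[0,0,0.09,-0.12,-0.009,-0.025,1],[0,0,0.09,-0.12,-0.002,-0.025,1]]]}}

```text
time_s: 1.65
tool_pos: [0.419, 0.4544, 0.2818]
eef_rot: [1.63, 2.686, 0.001]
wrist_force: [0.6, 1.0, 0.6]
grip_width: 0.999
```

```bash
python3 - <<'E'
from h import *
st(); plan([0.52,0.09,0.36],53,9,1.0,polar=True,nd=3)
E
```

```text
1.65 [0.419  0.4544 0.2818] yaw 117.5 tilt 0.03 F [0.6 1.  0.6] g 0.999 q [-1.05  0.46  0.24  1.53 -0.11  1.17 -0.31]
[[0.0, -0.0, 0.08, -0.114, 0.01, -0.022, 1.0], [0.0, -0.0, 0.079, -0.111, 0.015, -0.022, 1.0], [0.0, -0.0, 0.08, -0.109, 0.021, -0.021, 1.0], [0.0, -0.0, 0.08, -0.106, 0.025, -0.022, 1.0], [0.0, -0.0, 0.079, -0.103, 0.03, -0.022, 1.0]]
[[0.0, -0.0, 0.08, -0.099, 0.034, -0.022, 1.0], [0.0, -0.0, 0.079, -0.096, 0.038, -0.021, 1.0], [0.0, -0.0, 0.08, -0.093, 0.043, -0.022, 1.0], [0.0, -0.0, 0.08, -0.089, 0.045, -0.022, 1.0]]
max mm 46.61330282226309 max deg 7.2 end [0.5199 0.0901 0.3601] 52.97
```

Request:
{"name": "arm_command", "arguments": {"moves": [[[0,0,0.08,-0.114,0.01,-0.022,1],[0,0,0.08,-0.111,0.015,-0.022,1],[0,0,0.08,-0.109,0.021,-0.022,1],[0,0,0.08,-0.106,0.025,-0.022,1],[0,0,0.08,-0.103,0.03,-0.022,1]]]}}

```text
time_s: 2.15
tool_pos: [0.5086, 0.2533, 0.3258]
eef_rot: [2.379, 2.051, 0.001]
wrist_force: [0.0, 0.2, 0.1]
grip_width: 1.003
```

Request:
{"name": "arm_command", "arguments": {"moves": [[[0,0,0.08,-0.099,0.034,-0.022,1],[0,0,0.08,-0.096,0.038,-0.022,1],[0,0,0.08,-0.093,0.043,-0.022,1],[0,0,0.08,-0.089,0.045,-0.022,1],[0,0,0,0,0,0,1]]]}}

```text
time_s: 2.65
tool_pos: [0.5202, 0.0854, 0.3625]
eef_rot: [2.818, 1.384, 0.004]
wrist_force: [-0.1, 0.8, 0.9]
grip_width: 1.0
```

```bash
cat >> h.py <<'E'
def look(c,tag,labels):
    s,Rm=st(); im,d=bot.get_image(c); m=bot.camera_model(c); out={}
    for l in labels:
        r=bot.pinpoint(l,c)
        if r:
            out[l]=r[0]["at"]; print(l,[(round(x["p"],2),np.round(x["at"],1).tolist()) for x in r[:2]])
            cv2.circle(im,tuple(int(round(v)) for v in r[0]["at"]),3,(0,0,255),-1); cv2.putText(im,l,(int(r[0]["at"][0])+4,int(r[0]["at"][1])),0,.4,(0,0,255),1)
        else: print(l,"none")
    cv2.imwrite(f"pics/{tag}.png",im); np.save(f"pics/{tag}.npy",d); return m,d,out
E
python3 - <<'E'
from h import *
m,d,o=look("wrist","w1",["bush_vice","bore_mid","bore_left","bore_right"])
for l,a in o.items(): print(l,on_plane(m,a,0.0 if l=="bush_vice" else .082).round(4))
import pickle; pickle.dump((m,o),open("pics/w1.pkl","wb"))
E
```

```text
2.65 [0.5202 0.0854 0.3625] yaw 52.32 tilt 0.19 F [-0.1  0.8  0.9] g 1.0 q [-0.7   0.3   0.62  1.62 -0.18  1.28 -0.71]
bush_vice [(0.91, [333.0, 120.0]), (0.5, [473.3, 289.8])]
bore_mid [(0.95, [327.6, 118.1]), (0.24, [476.4, 286.3])]
bore_left [(0.91, [321.6, 104.7])]
bore_right [(0.83, [337.0, 132.5])]
bush_vice [0.5728 0.1319 0.    ]
bore_mid [0.5667 0.1401 0.082 ]
bore_left [0.5707 0.1585 0.082 ]
bore_right [0.5654 0.1176 0.082 ]
```

View pics/w1.png

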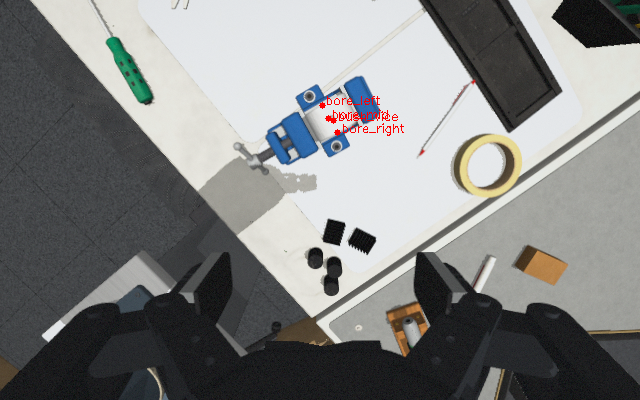

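The wrist view shows the vice from above: block at about (330,118), T-handle at (258,158), screw side towards the lower left. I'll fit the block's round top (radius 30 mm, concentric with the bore) to the depth data.

```bash
cat >> h.py <<'E'
def cloud(m,d,box=None):
    f=K(m); v,u=np.mgrid[0:400,0:640]
    if box: sl=np.s_[box[1]:box[3],box[0]:box[2]]; u,v,d=u[sl],v[sl],d[sl]
    ok=d>0; u,v,d=u[ok],v[ok],d[ok]; a=np.c_[(u-m["cx"])/f,(v-m["cy"])/f]; s=a.copy()
    for _ in range(30): s=a/(1+m["k1"]*(s**2).sum(1))[:,None]
    P=np.c_[s[:,0]*d,-s[:,1]*d,-d,np.ones(len(d))]; return (P@np.linalg.inv(m["world_to_cam"]).T)[:,:3],u,v
E
python3 - <<'E'
from h import *; import pickle
from scipy.optimize import least_squares
m,o=pickle.load(open("pics/w1.pkl","rb")); d=np.load("pics/w1.npy")
P,u,v=cloud(m,d,(230,50,420,190))
b=P[np.abs(P[:,2])<.006]; print("bench z",np.median(b[:,2]),b[:,2].std())
c=np.array([.570,.137]); q=P[(np.hypot(*(P[:,:2]-c).T)<.05)&(P[:,2]>.088)&(P[:,2]<.1135)]
print(len(q),q.min(0),q.max(0))
def res(p):
    a=p[0]; n=np.array([np.cos(a),np.sin(a)]) # x axis dir
    x=(q[:,:2]-c)@n-p[1]; return np.hypot(x,q[:,2]-p[2])-.030
for a0 in (-.6,-.3):
    r=least_squares(res,[a0,0,.082],loss="soft_l1",f_scale=.001); print(np.degrees(r.x[0]),r.x[1:],np.std(r.fun))
a=r.x[0]; n=np.array([np.cos(a),np.sin(a)]); t=np.array([-n[1],n[0]])
y=(q[:,:2]-c)@t; print("y extents",np.percentile(y,[0,1,2,5,95,98,99,100]).round(4)); 
h=np.histogram(y,bins=np.arange(-.04,.04,.002)); print(list(zip(h[1].round(3),h[0])))
print("mid",c+n*r.x[1])
# T handle / screw points
sc=P[(P[:,2]>.06)&(np.hypot(*(P[:,:2]-c).T)>.05)]; X=(sc[:,:2]-c)@n; Y=(sc[:,:2]-c)@t; k=X<-.07; print("screw",k.sum(),X[k].mean(),Y[k].mean())
E
```

```text
bench z -0.0009350772366191196 0.0012397770309267879
1449 [0.5406394  0.11422024 0.0880373 ] [0.60142018 0.1603584  0.11325969]
-8.029528889796135 [0.00062484 0.0809585 ] 0.0006921094514194885
-8.029533767188287 [0.00062484 0.0809585 ] 0.0006921094547511948
y extents [-0.0195 -0.0191 -0.0184 -0.0172  0.0186  0.0198  0.0202  0.0207]
[(np.float64(-0.04), np.int64(0)), (np.float64(-0.038), np.int64(0)), (np.float64(-0.036), np.int64(0)), (np.float64(-0.034), np.int64(0)), (np.float64(-0.032), np.int64(0)), (np.float64(-0.03), np.int64(0)), (np.float64(-0.028), np.int64(0)), (np.float64(-0.026), np.int64(0)), (np.float64(-0.024), np.int64(0)), (np.float64(-0.022), np.int64(0)), (np.float64(-0.02), np.int64(44)), (np.float64(-0.018), np.int64(70)), (np.float64(-0.016), np.int64(68)), (np.float64(-0.014), np.int64(73)), (np.float64(-0.012), np.int64(72)), (np.float64(-0.01), np.int64(73)), (np.float64(-0.008), np.int64(69)), (np.float64(-0.006), np.int64(75)), (np.float64(-0.004), np.int64(70)), (np.float64(-0.002), np.int64(69)), (np.float64(0.0), np.int64(68)), (np.float64(0.002), np.int64(72)), (np.float64(0.004), np.int64(76)), (np.float64(0.006), np.int64(73)), (np.float64(0.008), np.int64(78)), (np.float64(0.01), np.int64(77)), (np.float64(0.012), np.int64(73)), (np.float64(0.014), np.int64(75)), (np.float64(0.016), np.int64(78)), (np.float64(0.018), np.int64(71)), (np.float64(0.02), np.int64(25)), (np.float64(0.022), np.int64(0)), (np.float64(0.024), np.int64(0)), (np.float64(0.026), np.int64(0)), (np.float64(0.028), np.int64(0)), (np.float64(0.03), np.int64(0)), (np.float64(0.032), np.int64(0)), (np.float64(0.034), np.int64(0)), (np.float64(0.036), np.int64(0))]
mid [0.57061871 0.13691272]
screw 94 -0.12958079777409487 0.02593285961738897
```

```bash
python3 - <<'E'
from h import *
plan([0.447,-0.300,0.24],69,9,1.0,nd=3)
E
```

```text
[[-0.0, 0.0, -0.019, -0.1, 0.049, 0.033, 1.0], [-0.0, 0.0, -0.02, -0.101, 0.047, 0.034, 1.0], [-0.0, 0.0, -0.019, -0.102, 0.043, 0.033, 1.0], [-0.0, 0.0, -0.02, -0.104, 0.04, 0.033, 1.0], [-0.0, 0.0, -0.019, -0.105, 0.037, 0.034, 1.0]]
[[-0.0, 0.0, -0.02, -0.106, 0.033, 0.033, 1.0], [-0.0, 0.0, -0.019, -0.107, 0.03, 0.033, 1.0], [-0.0, 0.0, -0.02, -0.108, 0.027, 0.034, 1.0], [-0.0, 0.0, -0.019, -0.108, 0.024, 0.033, 1.0]]
max mm 46.58926915073899 max deg 1.8 end [ 0.447  -0.2998  0.24  ] 68.97
```

Request:
{"name": "arm_command", "arguments": {"moves": [[[0,0,-0.02,-0.1,0.049,0.033,1],[0,0,-0.02,-0.101,0.047,0.033,1],[0,0,-0.02,-0.102,0.043,0.033,1],[0,0,-0.02,-0.104,0.04,0.033,1],[0,0,-0.02,-0.105,0.037,0.033,1]]]}}

```text
time_s: 3.4
tool_pos: [0.4794, -0.1269, 0.2938]
eef_rot: [-2.688, -1.626, 0.0]
wrist_force: [1.3, 0.4, -0.0]
grip_width: 0.996
```

Request:
{"name": "arm_command", "arguments": {"moves": [[[0,0,-0.02,-0.106,0.033,0.033,1],[0,0,-0.02,-0.107,0.03,0.033,1],[0,0,-0.02,-0.108,0.027,0.033,1],[0,0,-0.02,-0.108,0.024,0.033,1],[0,0,0,0,0,0,1]]]}}

```text
time_s: 3.9
tool_pos: [0.4448, -0.3067, 0.2401]
eef_rot: [2.59, 1.778, -0.006]
wrist_force: [0.2, 0.6, -0.2]
grip_width: 0.997
```

```bash
python3 - <<'E'
from h import *
m,d,o=look("wrist","w2",["plug_gauge","go_tip","nogo_face","gauge_rest","rest_go","rest_nogo"])
for l,a in o.items(): print(l,on_plane(m,a,0.0 if l=="gauge_rest" else .05).round(4))
import pickle; pickle.dump((m,o),open("pics/w2.pkl","wb")); st()
E
```

```text
3.9 [ 0.4448 -0.3067  0.2401] yaw 68.94 tilt 0.22 F [ 0.2  0.6 -0.2] g 0.997 q [ 0.11  0.42  0.6   1.79 -0.27  1.01  0.44]
plug_gauge [(0.8, [327.5, 183.0])]
go_tip [(0.85, [320.1, 91.5]), (0.2, [321.3, 120.2])]
nogo_face [(0.55, [334.0, 241.9])]
gauge_rest none
rest_go [(0.81, [316.5, 90.0])]
rest_nogo none
plug_gauge [ 0.45   -0.3057  0.05  ]
go_tip [ 0.4769 -0.2137  0.05  ]
nogo_face [ 0.4324 -0.3735  0.05  ]
rest_go [ 0.474  -0.2111  0.05  ]
4.25 [ 0.4485 -0.2998  0.2419] yaw 69.43 tilt 0.04 F [ 0.4  1.  -0.8] g 0.998 q [ 0.1   0.42  0.6   1.8  -0.27  1.01  0.44]
```

View pics/w2.png

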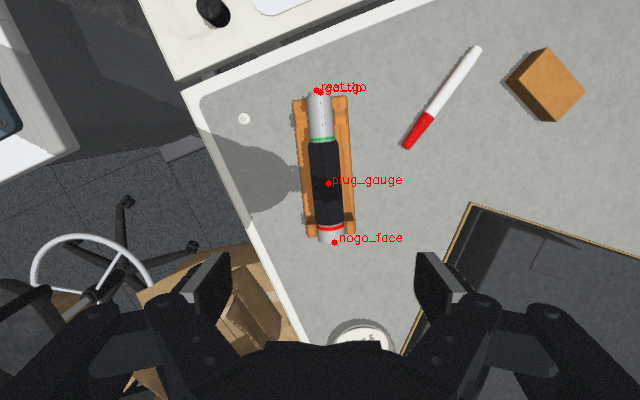

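The wrist view shows the gauge with its go end at about (320,92) and its red-banded end at about (333,240). The arm was still settling, so I'll take the picture again now it's still and fit the gauge from depth.

```bash
sed -i 's/s,Rm=st(); im,d=bot.get_image(c); m=bot.camera_model(c); out={}/s,Rm=st(); m=bot.camera_model(c); im,d=bot.get_image(c); out={}/' h.py
python3 - <<'E'
from h import *; import pickle
from scipy.optimize import least_squares
m,d,o=look("wrist","w3",["plug_gauge","go_tip","nogo_face"])
for l,a in o.items(): print(l,on_plane(m,a,.05).round(4))
pickle.dump((m,o),open("pics/w3.pkl","wb"))
im=cv2.imread("pics/w3.png"); cv2.imwrite("pics/w3c.png",cv2.resize(im[70:270,220:420],(800,800))[:600])
P,u,v=cloud(m,d,(230,60,420,260))
b=P[np.abs(P[:,2])<.006]; print("bench z",np.median(b[:,2]))
c=np.array([.450,-.301]); q=P[(np.hypot(*(P[:,:2]-c).T)<.1)&(P[:,2]>.0525)&(P[:,2]<.075)]
a=np.radians(69.4)
for _ in range(5):
    t=np.array([np.cos(a),np.sin(a)]); n=np.array([t[1],-t[0]])
    y=(q[:,:2]-c)@t; x=(q[:,:2]-c)@n
    # centreline: per-bin midpoint of x extent
    ys,xs=[],[]
    for y0 in np.arange(-.06,.085,.004):
        k=(y>y0)&(y<y0+.004)
        if k.sum()>8: ys.append(y0+.002); xs.append((np.percentile(x[k],3)+np.percentile(x[k],97))/2)
    f=np.polyfit(ys,xs,1); a-=np.arctan(f[0])
t=np.array([np.cos(a),np.sin(a)]); n=np.array([t[1],-t[0]]); x=(q[:,:2]-c)@n; y=(q[:,:2]-c)@t
print("yaw",np.degrees(a),"x off",f[1],"resid",np.std(np.array(xs)-np.polyval(f,ys)))
print("y ext",np.percentile(y,[0,.5,1,2,98,99,99.5,100]).round(4))
go=(y>.055)&(y<.080)
def res(p): return np.hypot(x[go]-p[0],q[go,2]-p[1])-.013
r=least_squares(res,[0,.05],loss="soft_l1",f_scale=.001); print("go end cyl x,z",r.x, "n",go.sum())
for y0 in np.arange(-.08,.11,.006):
    k=(y>y0)&(y<y0+.006)
    if k.sum()>5: print(round(y0,3),k.sum(),np.percentile(x[k],[3,50,97]).round(4),np.percentile(q[k,2],[50,97]).round(4))
E
```

```text
4.25 [ 0.4485 -0.2998  0.2419] yaw 69.43 tilt 0.04 F [ 0.4  1.  -0.8] g 0.998 q [ 0.1   0.42  0.6   1.8  -0.27  1.01  0.44]
plug_gauge [(0.6, [325.5, 187.4])]
go_tip [(0.8, [320.1, 100.9])]
nogo_face [(0.97, [332.2, 249.0]), (0.7, [328.5, 189.9])]
plug_gauge [ 0.449  -0.3059  0.05  ]
go_tip [ 0.4758 -0.2181  0.05  ]
nogo_face [ 0.4305 -0.3779  0.05  ]
bench z -0.0003904677306844906
yaw 74.16571603435193 x off -0.000885337161060352 resid 0.0002979327648773447
y ext [-0.074  -0.0728 -0.0718 -0.07    0.0832  0.0852  0.0863  0.0873]
go end cyl x,z [-0.00091709  0.04987223] n 613
-0.074 122 [-0.0153 -0.0012  0.0133] [0.0628 0.0654]
-0.068 132 [-0.0146 -0.0006  0.0133] [0.0629 0.0654]
-0.062 130 [-0.015  -0.0013  0.0127] [0.0631 0.0658]
-0.056 131 [-0.0144 -0.0007  0.0129] [0.0627 0.066 ]
-0.05 142 [-0.0157 -0.0006  0.0141] [0.0636 0.0677]
-0.044 146 [-0.0162 -0.0011  0.0136] [0.0631 0.0677]
-0.038 147 [-0.0159 -0.0006  0.0139] [0.0632 0.0678]
-0.032 155 [-0.016  -0.0002  0.0137] [0.0632 0.0679]
-0.026 153 [-0.0158 -0.0007  0.0145] [0.0631 0.0676]
-0.02 157 [-0.0158 -0.0012  0.0139] [0.063
[... 193 characters left out ...]
03  0.0138] [0.0635 0.0674]
0.01 165 [-0.0157 -0.001   0.0141] [0.0634 0.0678]
0.016 178 [-0.0159 -0.0013  0.0135] [0.0634 0.068 ]
0.022 167 [-0.0158  0.0002  0.0147] [0.0635 0.0679]
0.028 176 [-0.0159 -0.001   0.0134] [0.0634 0.0675]
0.034 172 [-0.0148 -0.0011  0.0127] [0.0618 0.0674]
0.04 141 [-0.0129 -0.0006  0.0109] [0.0609 0.0634]
0.046 143 [-0.0124 -0.0007  0.0114] [0.0609 0.0632]
0.052 143 [-0.0129 -0.0006  0.0108] [0.0611 0.0636]
0.058 145 [-0.0125 -0.0009  0.0111] [0.0612 0.0641]
0.064 146 [-0.0127 -0.0009  0.0107] [0.0613 0.0634]
0.07 150 [-0.0124 -0.0009  0.0112] [0.0614 0.0635]
0.076 149 [-0.0127 -0.0005  0.0108] [0.0608 0.0636]
0.082 108 [-0.0104 -0.0009  0.0082] [0.0596 0.0623]
```

View pics/w3c.png

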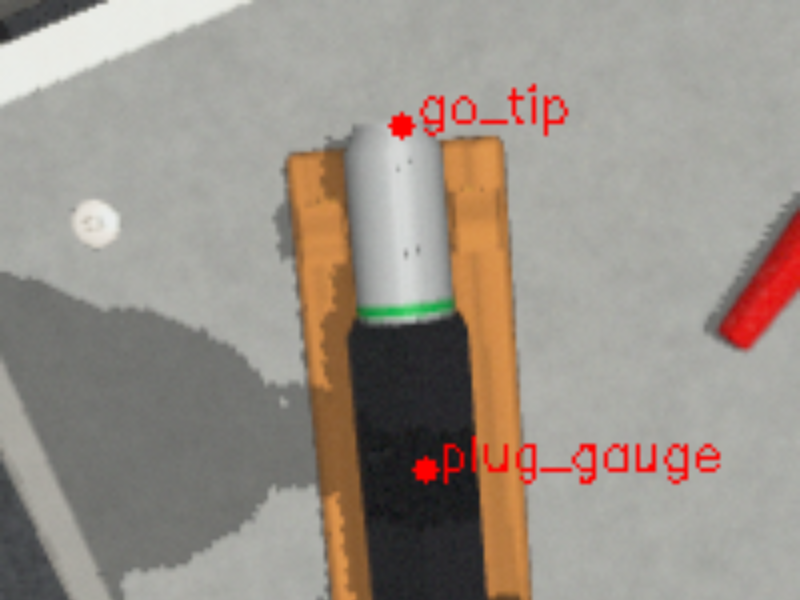

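```bash
python3 - <<'E'
from h import *
p,Rm=plan([0.4471,-0.3078,0.15],74.2,3,1.0,nd=4)
plan([0.4471,-0.3078,0.030],74.2,4,1.0,nd=4,p0=p,R0=Rm)
E
```

```text
[[0.0001, -0.0, -0.018, -0.0057, 0.0014, 0.0766, 1.0], [0.0001, -0.0, -0.0181, -0.0058, 0.0013, 0.0766, 1.0], [0.0, -0.0001, -0.018, -0.0058, 0.0011, 0.0766, 1.0]]
max mm 30.732106989271006 max deg 1.6290248616887344 end [ 0.4471 -0.3078  0.15  ] 74.2
[[0.0, 0.0, -0.0, -0.0, 0.0, 0.075, 1.0], [0.0, 0.0, -0.0, -0.0, 0.0, 0.075, 1.0], [0.0, 0.0, -0.0, -0.0, 0.0, 0.075, 1.0], [0.0, 0.0, -0.0, -0.0, 0.0, 0.075, 1.0]]
max mm 30.0 max deg 0.0 end [ 0.4471 -0.3078  0.03  ] 74.2
```

Request:
{"name": "arm_command", "arguments": {"moves": [[[0,0,-0.018,-0.0057,0.0013,0.0766,1],[0,0,-0.018,-0.0057,0.0013,0.0766,1],[0,0,-0.018,-0.0057,0.0013,0.0766,1],[0,0,0,0,0,0.05,1],[0,0,0,0,0,0.05,1]]]}}

```text
time_s: 4.95
tool_pos: [0.4467, -0.3081, 0.1088]
eef_rot: [-2.507, -1.893, 0.0]
wrist_force: [0.3, -0.4, -0.5]
grip_width: 1.001
```

```bash
python3 - <<'E'
from h import *
st()
plan([0.4471,-0.3078,0.030],74.2,5,1.0,nd=4)
E
```

```text
4.95 [ 0.4467 -0.3081  0.1088] yaw 74.13 tilt 0.02 F [ 0.3 -0.4 -0.5] g 1.001 q [ 0.21  0.57  0.47  1.95 -0.39  0.71  0.64]
[[-0.0, -0.0, -0.0002, 0.0002, 0.0002, 0.0394, 1.0], [-0.0001, -0.0, -0.0001, 0.0002, 0.0001, 0.0394, 1.0], [-0.0, -0.0, -0.0002, 0.0003, 0.0002, 0.0394, 1.0], [-0.0001, -0.0, -0.0001, 0.0002, 0.0002, 0.0394, 1.0], [-0.0, -0.0, -0.0002, 0.0002, 0.0001, 0.0394, 1.0]]
max mm 15.76065988466219 max deg 0.018000000000000002 end [ 0.4471 -0.3078  0.03  ] 74.2
```

Request:
{"name": "arm_command", "arguments": {"moves": [[[0,0,0,0,0,0.04,1],[0,0,0,0,0,0.04,1],[0,0,0,0,0,0.04,1],[0,0,0,0,0,0.04,1],[0,0,0,0,0,0.04,1]]]}}

```text
time_s: 5.45
tool_pos: [0.4471, -0.3082, 0.0293]
eef_rot: [2.506, 1.894, 0.0]
wrist_force: [-0.1, -0.2, 0.2]
grip_width: 1.0
```

Request:
{"name": "arm_command", "arguments": {"moves": [[[0,0,0,0,0,0,1]]]}}

```text
time_s: 5.55
tool_pos: [0.4461, -0.3076, 0.0283]
eef_rot: [-2.505, -1.892, 0.001]
wrist_force: [-0.2, 0.5, 0.0]
grip_width: 1.001
```

```bash
python3 - <<'E'
from h import *
st()
im,d=bot.get_image("wrist"); cv2.imwrite("pics/w4.png",im)
E
```

```text
5.55 [ 0.4461 -0.3076  0.0283] yaw 74.14 tilt 0.16 F [-0.2  0.5  0. ] g 1.001 q [ 0.28  0.69  0.37  2.01 -0.47  0.53  0.71]
```

View pics/w4.png

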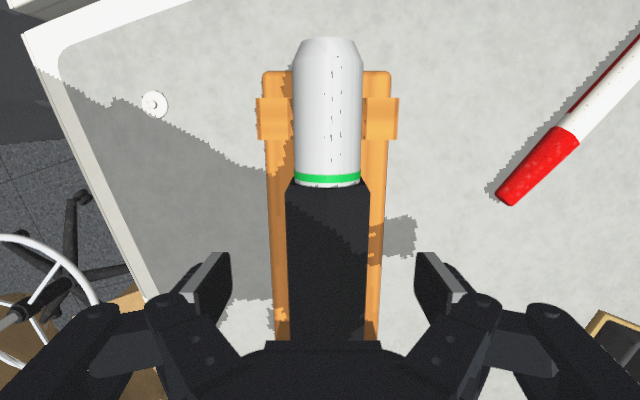

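The gauge's axis sits about 5 px (roughly 1.8 mm) right of the fingers' midline at column 323. I'll shift that much and close.

Request:
{"name": "arm_command", "arguments": {"moves": [[[0,0,0,0,0.0045,0,1],[0,0,0,0,0,0,0.55],[0,0,0,0,0,0,0.3],[0,0,0,0,0,0,0.0],[0,0,0,0,0,0,0.0]]], "grip_force": 50}}

```text
time_s: 6.1
tool_pos: [0.4476, -0.3085, 0.0302]
eef_rot: [-2.506, -1.892, 0.001]
wrist_force: [6.4, -0.2, 12.3]
grip_width: 0.363
```

Request:
{"name": "arm_command", "arguments": {"moves": [[[0,0,0,0,0,0,0],[0,0,0,0,0,0,0],[0,0,0,0,0,0,0],[0,0,0,0,0,0,0]]]}}

```text
time_s: 6.5
tool_pos: [0.4477, -0.3086, 0.0303]
eef_rot: [-2.506, -1.892, 0.0]
wrist_force: [-3.4, 1.0, 7.8]
grip_width: 0.368
```

```bash
python3 - <<'E'
from h import *
s,Rm=st(); print(s["wrist_torque"])
im,d=bot.get_image("wrist"); cv2.imwrite("pics/w5.png",im); np.save("pics/w5.npy",d)
E
```

```text
6.5 [ 0.4477 -0.3086  0.0303] yaw 74.11 tilt 0.06 F [-3.4  1.   7.8] g 0.368 q [ 0.28  0.69  0.37  2.   -0.47  0.54  0.71]
[0.39239916 0.80549007 0.15392176]
```

View pics/w5.png

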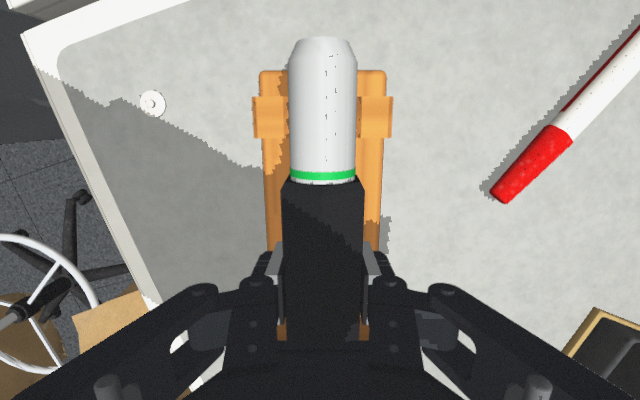

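Gripped and centred: gauge axis at column 322, opening about 31 mm. Lifting straight up now.

Request:
{"name": "arm_command", "arguments": {"moves": [[[0,0,0,0,0,-0.03,0],[0,0,0,0,0,-0.06,0],[0,0,0,0,0,-0.1,0],[0,0,0,0,0,-0.1,0],[0,0,0,0,0,-0.1,0]]]}}

```text
time_s: 7.05
tool_pos: [0.4478, -0.3086, 0.1877]
eef_rot: [-2.507, -1.892, 0.001]
wrist_force: [1.9, 0.2, -5.4]
grip_width: 0.364
```

```bash
python3 - <<'E'
from h import *
st()
plan([0.557,0.0385,0.28],82,9,0,nd=3)
E
```

```text
7.05 [ 0.4478 -0.3086  0.1877] yaw 74.09 tilt 0.05 F [ 1.9  0.2 -5.4] g 0.364 q [ 0.15  0.48  0.55  1.86 -0.31  0.89  0.57]
[[-0.0, 0.0, -0.01, 0.101, 0.003, -0.026, 0], [-0.0, -0.0, -0.01, 0.101, 0.004, -0.025, 0], [-0.0, -0.0, -0.009, 0.101, 0.006, -0.026, 0], [-0.0, -0.0, -0.01, 0.101, 0.007, -0.026, 0], [-0.0, -0.0, -0.01, 0.1, 0.009, -0.025, 0]]
[[-0.0, -0.0, -0.01, 0.101, 0.011, -0.026, 0], [-0.0, -0.0, -0.009, 0.1, 0.012, -0.026, 0], [-0.001, -0.0, -0.01, 0.1, 0.013, -0.025, 0], [0.0, -0.0, -0.01, 0.1, 0.015, -0.026, 0]]
max mm 41.94853990307649 max deg 0.9044888059008802 end [0.5569 0.0384 0.2801] 82.01
```

Request:
{"name": "arm_command", "arguments": {"moves": [[[0,0,-0.01,0.1,0.003,-0.026,0],[0,0,-0.01,0.1,0.004,-0.026,0],[0,0,-0.01,0.1,0.006,-0.026,0],[0,0,-0.01,0.1,0.007,-0.026,0],[0,0,-0.01,0.1,0.009,-0.026,0]]]}}

```text
time_s: 7.55
tool_pos: [0.508, -0.116, 0.2387]
eef_rot: [-2.43, -1.99, 0.0]
wrist_force: [0.6, -1.2, -4.1]
grip_width: 0.364
```

Request:
{"name": "arm_command", "arguments": {"moves": [[[0,0,-0.01,0.1,0.011,-0.026,0],[0,0,-0.01,0.1,0.012,-0.026,0],[0,0,-0.01,0.1,0.013,-0.026,0],[0,0,-0.01,0.1,0.015,-0.026,0],[0,0,0,0,0,0,0]]]}}

```text
time_s: 8.05
tool_pos: [0.5577, 0.0436, 0.2802]
eef_rot: [-2.356, -2.075, -0.005]
wrist_force: [0.7, -0.3, -4.4]
grip_width: 0.365
```

Request:
{"name": "arm_command", "arguments": {"moves": [[[0,0,0,0,0,0,0],[0,0,0,0,0,0,0],[0,0,0,0,0,0,0]]]}}

```text
time_s: 8.35
tool_pos: [0.5558, 0.0349, 0.2794]
eef_rot: [-2.369, -2.063, 0.001]
wrist_force: [0.8, -0.3, -4.9]
grip_width: 0.365
```

```bash
python3 - <<'E'
from h import *; import pickle
m,d,o=look("wrist","w6",["bore_mid","bore_left","bore_right","go_tip"])
pickle.dump((m,o),open("pics/w6.pkl","wb")); s,Rm=st(); print(s["wrist_torque"])
E
```

```text
8.35 [0.5558 0.0349 0.2794] yaw 82.08 tilt 0.04 F [ 0.8 -0.3 -4.9] g 0.365 q [-0.51  0.4   0.53  1.69 -0.22  1.11 -0.05]
bore_mid none
bore_left none
bore_right none
go_tip [(0.89, [325.7, 43.0]), (0.27, [448.7, 233.1])]
8.6 [0.5562 0.0358 0.2794] yaw 82.16 tilt 0.01 F [ 0.3  0.  -4.4] g 0.36 q [-0.51  0.4   0.53  1.69 -0.22  1.11 -0.05]
[-0.00647595 -0.03717488  0.01412704]
```

View pics/w6.png

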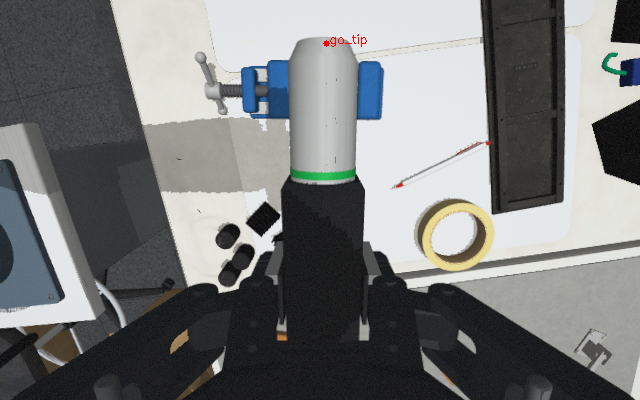

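The held gauge hides the block in this view, at about (325,90). I'll step sideways so the block shows beside it.

Request:
{"name": "arm_command", "arguments": {"moves": [[[0,0,0,0.04,0.08,0,0],[0,0,0,0.04,0.08,0,0],[0,0,0,0,0.04,0,0],[0,0,0,0,0,0,0],[0,0,0,0,0,0,0]]]}}

```text
time_s: 9.1
tool_pos: [0.6396, 0.0566, 0.2788]
eef_rot: [-2.368, -2.064, 0.002]
wrist_force: [-0.4, 0.2, -4.2]
grip_width: 0.363
```

Request:
{"name": "arm_command", "arguments": {"moves": [[[0,0,0,0,0,0,0],[0,0,0,0,0,0,0]]]}}

```text
time_s: 9.3
tool_pos: [0.6393, 0.0571, 0.2797]
eef_rot: [-2.367, -2.065, -0.0]
wrist_force: [0.9, 0.0, -3.6]
grip_width: 0.366
```

```bash
cat > fit.py <<'E'
from h import *
from scipy.optimize import least_squares
def fitblock(m,d,c=(.5707,.1375)):
    c=np.array(c); P,u,v=cloud(m,d)
    b=P[(np.abs(P[:,2])<.006)&(np.hypot(*(P[:,:2]-c).T)<.15)]; print("bench z",np.median(b[:,2]))
    q=P[(np.hypot(*(P[:,:2]-c).T)<.045)&(P[:,2]>.086)&(P[:,2]<.1135)]
    def res(p):
        n=np.array([np.cos(p[0]),np.sin(p[0])]); return np.hypot((q[:,:2]-c)@n-p[1],q[:,2]-p[2])-.030
    r=least_squares(res,[-.14,0,.082],loss="soft_l1",f_scale=.001)
    a=r.x[0]; n=np.array([np.cos(a),np.sin(a)]); t=np.array([-n[1],n[0]]); x=(q[:,:2]-c)@n-r.x[1]; y=(q[:,:2]-c)@t
    top=np.abs(x)<.02
    lo,hi=np.percentile(y[top],[.7,99.3]); mid=c+n*r.x[1]+t*(lo+hi)/2
    print("n",len(q),"vice x yaw",np.degrees(a).round(2),"x",r.x[1].round(4),"axis z",r.x[2].round(4),"std",np.std(r.fun).round(5),"y",lo.round(4),hi.round(4),"mid",mid.round(4))
    # side-edge based yaw: front/back edge lines of the block
    for s in (-1,1):
        xs,ys=[],[]
        for x0 in np.arange(-.02,.02,.004):
            k=(x>x0)&(x<x0+.004)
            if k.sum()>10: xs.append(x0+.002); ys.append(np.percentile(y[k],99 if s>0 else 1))
        if len(xs)>4: print(" edge",s,np.degrees(np.arctan(np.polyfit(xs,ys,1)[0])).round(2))
    return mid,a
E
python3 - <<'E'
from fit import *; import pickle
m,d,o=look("wrist","w7",["bore_mid","bore_left","bore_right"]); st()
for l,a in o.items(): print(l,on_plane(m,a,.082).round(4))
pickle.dump((m,o),open("pics/w7.pkl","wb")); fitblock(m,d)
E
```

```text
9.3 [0.6393 0.0571 0.2797] yaw 82.2 tilt 0.02 F [ 0.9  0.  -3.6] g 0.366 q [-0.46  0.53  0.51  1.47 -0.27  1.21 -0.05]
bore_mid [(0.67, [248.5, 121.4])]
bore_left [(0.64, [249.5, 102.3])]
bore_right [(0.68, [250.9, 141.9])]
9.5 [0.6397 0.0573 0.2797] yaw 82.22 tilt 0.02 F [ 0.6 -0.6 -4. ] g 0.366 q [-0.46  0.54  0.51  1.47 -0.27  1.21 -0.05]
bore_mid [0.5691 0.1331 0.082 ]
bore_left [0.574  0.1522 0.082 ]
bore_right [0.5675 0.1114 0.082 ]
bench z 0.0002177531404998212
n 2274 vice x yaw -8.39 x 0.0016 axis z 0.0817 std 0.00064 y -0.0234 0.0159 mid [0.5717 0.1335]
 edge -1 0.31
 edge 1 -0.59
```

View pics/w7.png

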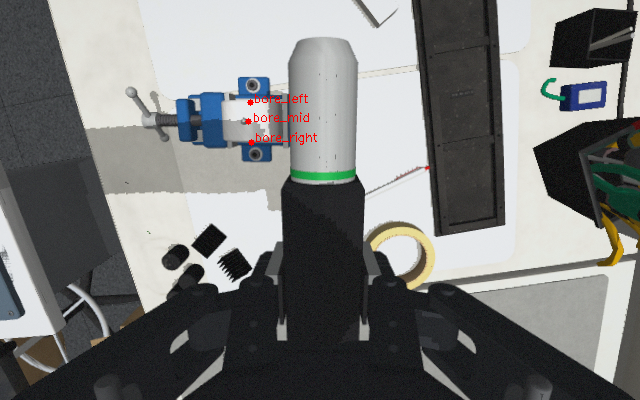

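```bash
python3 - <<'E'
from fit import *; import pickle
m,o=pickle.load(open("pics/w7.pkl","rb")); d=np.load("pics/w7.npy")
P,u,v=cloud(m,d,(280,30,365,180))
q=P[(P[:,2]>.302)]; tcp=np.array([.6395,.0572]); 
th=np.radians(82.2)
t0=np.array([np.cos(th),np.sin(th)]); n0=np.array([t0[1],-t0[0]])
y=(q[:,:2]-tcp)@t0; x=(q[:,:2]-tcp)@n0; z=q[:,2]
k=(y>.05)&(y<.084)
def res(p): return np.hypot(x[k]-p[0]-p[1]*(y[k]-.065),z[k]-p[2]-p[3]*(y[k]-.065))-.013
r=least_squares(res,[0,0,.3,0],loss="soft_l1",f_scale=.001)
print(k.sum(),"lateral at y65",r.x[0],"yaw rel deg",np.degrees(r.x[1]),"z",r.x[2],"pitch deg",np.degrees(r.x[3]),np.std(r.fun))
print("tip y",np.percentile(y,[98,99,99.5,100]).round(4), "z rel TCP",r.x[2]-.2797)
for y0 in np.arange(.03,.1,.004):
    kk=(y>y0)&(y<y0+.004)
    if kk.sum()>5: print(round(y0,3),kk.sum(),(np.percentile(x[kk],[2,98])).round(4),np.percentile(z[kk],97).round(4))
E
```

```text
6602 lateral at y65 -0.00031170676937020613 yaw rel deg 0.04333110727809179 z 0.2989384004909315 pitch deg 0.3374398134302647 0.0005221644111187252
tip y [0.0938 0.0945 0.0948 0.0955] z rel TCP 0.019238400490931507
0.042 20 [-0.0146  0.0138] 0.3054
0.046 596 [-0.0124  0.0118] 0.3127
0.05 700 [-0.012   0.0114] 0.3125
0.054 718 [-0.0123  0.0116] 0.3125
0.058 727 [-0.0122  0.0115] 0.3126
0.062 763 [-0.012   0.0114] 0.3125
0.066 803 [-0.0123  0.0117] 0.3127
0.07 796 [-0.0122  0.0117] 0.3126
0.074 812 [-0.012   0.0115] 0.3128
0.078 850 [-0.0123  0.0117] 0.3126
0.082 885 [-0.0122  0.0117] 0.3127
0.086 823 [-0.0121  0.0113] 0.3127
0.09 652 [-0.0103  0.0097] 0.3112
0.094 165 [-0.0087  0.0082] 0.3093
```

```bash
python3 - <<'E'
from h import *
p,Rm=plan([0.5518,-0.005,0.16],81.7,5,0,nd=4)
plan([0.5518,-0.005,0.0628],81.7,4,0,nd=4,p0=p,R0=Rm)
E
```

```text
[[0.0, -0.0, 0.0011, -0.0368, -0.0393, 0.0598, 0], [0.0001, -0.0001, 0.0012, -0.0369, -0.0393, 0.0598, 0], [-0.0, -0.0, 0.0011, -0.037, -0.0392, 0.0599, 0], [0.0, -0.0001, 0.0012, -0.037, -0.0392, 0.0598, 0], [0.0, -0.0, 0.0011, -0.0371, -0.039, 0.0598, 0]]
max mm 32.233274732797476 max deg 0.10874741376235114 end [ 0.5518 -0.005   0.16  ] 81.7
[[0.0, -0.0, 0.0, 0.0, -0.0, 0.0608, 0], [0.0, -0.0, 0.0, 0.0, -0.0, 0.0607, 0], [0.0, -0.0, 0.0, 0.0, -0.0, 0.0608, 0], [0.0, -0.0, 0.0, 0.0, -0.0, 0.0607, 0]]
max mm 24.32 max deg 0.0 end [ 0.5518 -0.005   0.0628] 81.7
```

Request:
{"name": "arm_command", "arguments": {"moves": [[[0,0,0.0012,-0.037,-0.0392,0.0598,0],[0,0,0.0012,-0.037,-0.0392,0.0598,0],[0,0,0.0012,-0.037,-0.0392,0.0598,0],[0,0,0.0012,-0.037,-0.0392,0.0598,0],[0,0,0.001,-0.037,-0.0392,0.0598,0]]]}}

```text
time_s: 10.0
tool_pos: [0.5513, -0.0055, 0.1593]
eef_rot: [2.376, 2.054, 0.001]
wrist_force: [-0.2, 0.4, -4.3]
grip_width: 0.366
```

Request:
{"name": "arm_command", "arguments": {"moves": [[[0,0,0,0,0,0.06,0],[0,0,0,0,0,0.06,0],[0,0,0,0,0,0.06,0],[0,0,0,0,0,0.05,0],[0,0,0,0,0,0.01,0]]]}}

```text
time_s: 10.5
tool_pos: [0.551, -0.005, 0.0621]
eef_rot: [-2.375, -2.054, 0.003]
wrist_force: [-0.9, 1.0, -3.4]
grip_width: 0.368
```

Request:
{"name": "arm_command", "arguments": {"moves": [[[0,0,0,0,0,0,0],[0,0,0,0,0,0,0],[0,0,0,0,0,0,0]]]}}

```text
time_s: 10.8
tool_pos: [0.5528, -0.0052, 0.0649]
eef_rot: [2.376, 2.054, 0.003]
wrist_force: [0.4, 0.8, -4.3]
grip_width: 0.368
```

```bash
cat > rel.py <<'E'
from h import *
def rel(B=(0.572,0.1335),a=81.7):
    s,Rm=st(); t=np.array([np.cos(np.radians(a)),np.sin(np.radians(a))]); n=np.array([t[1],-t[0]]); e=s["tool_pos"][:2]-np.array(B)
    F=s["wrist_force"][:2]; print("along",(e@t*1000).round(1),"lat",(e@n*1000).round(1),"z",(s["tool_pos"][2]*1000).round(1),"dyaw",round(yaw_of(Rm)-a,2),"Falong",(F@t).round(1),"Flat",(F@n).round(1),"Fz",s["wrist_force"][2].round(1),"T",s["wrist_torque"].round(2))
    return s,Rm
E
python3 - <<'E'
from rel import *
rel(); plan([0.5518,-0.005,0.0628],81.7,1,0)
m,d,o=look("wrist","w8",[])
P,u,v=cloud(m,d)
im,d=bot.get_image("scene"); cv2.imwrite("pics/s8.png",cv2.resize(im[120:220,230:360],(780,600),interpolation=cv2.INTER_CUBIC))
rel()
E
```

```text
10.8 [ 0.5528 -0.0052  0.0649] yaw 81.69 tilt 0.12 F [ 0.4  0.8 -4.3] g 0.368 q [-0.32  0.64  0.39  1.96 -0.4   0.62  0.18]
along -140.0 lat 1.0 z 64.9 dyaw -0.01 Falong 0.8 Flat 0.2 Fz -4.3 T [-0.02 -0.01  0.03]
[[0.0013, -0.0003, -0.0001, 0.0, -0.0026, 0.0053, 0]]
max mm 2.3613555429032704 max deg 0.12041179344233686 end [ 0.5518 -0.005   0.0628] 81.7
10.8 [ 0.5528 -0.0052  0.0649] yaw 81.69 tilt 0.12 F [ 0.4  0.8 -4.3] g 0.368 q [-0.32  0.64  0.39  1.96 -0.4   0.62  0.18]
10.9 [ 0.5525 -0.0051  0.0647] yaw 81.7 tilt 0.09 F [-0.  -0.4 -3.7] g 0.365 q [-0.32  0.64  0.39  1.96 -0.4   0.62  0.18]
along -140.0 lat 0.7 z 64.7 dyaw -0.0 Falong -0.4 Flat 0.0 Fz -3.7 T [-0.06 -0.07  0.01]
```

View pics/w8.png

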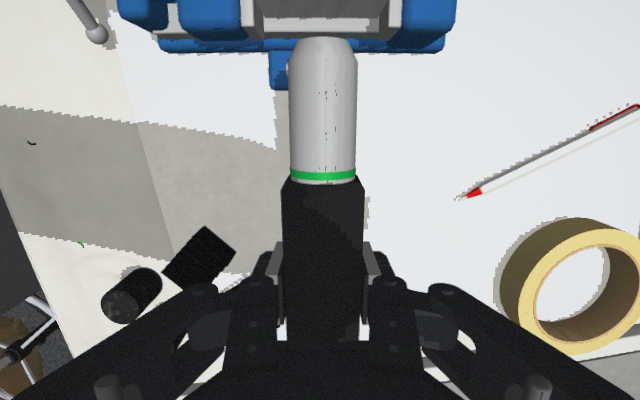

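View pics/s8.png

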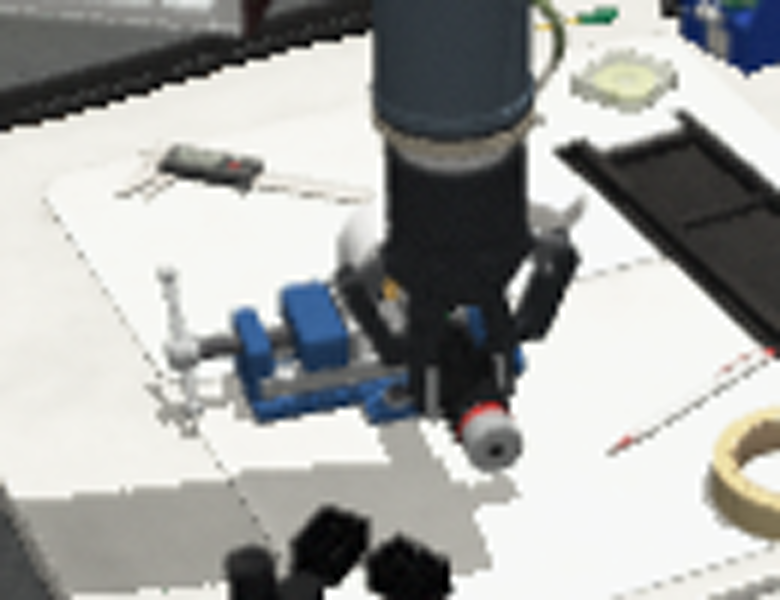

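Staged in front of the bore, with the jaw front edge level at about row 47. I'll trim about 0.7 mm sideways and 1.9 mm down, then advance.

Request:
{"name": "arm_command", "arguments": {"moves": [[[0,0,0,0.02,-0.0017,0.0048,0],[0,0,0,0.02,0,0,0],[0,0,0,0.01,0,0,0],[0,0,0,0,0,0,0],[0,0,0,0,0,0,0]]]}}

```text
time_s: 11.4
tool_pos: [0.5542, 0.0149, 0.0618]
eef_rot: [2.376, 2.055, -0.0]
wrist_force: [0.1, 0.5, -4.0]
grip_width: 0.368
```

```bash
python3 - <<'E'
from rel import *
rel()
E
```

```text
11.4 [0.5542 0.0149 0.0618] yaw 81.72 tilt 0.01 F [ 0.1  0.5 -4. ] g 0.368 q [-0.36  0.65  0.39  1.96 -0.41  0.62  0.15]
along -120.0 lat -0.5 z 61.8 dyaw 0.02 Falong 0.5 Flat 0.1 Fz -4.0 T [ 0.01  0.   -0.02]
```

Request:
{"name": "arm_command", "arguments": {"moves": [[[0,0,0,0.007,0.0008,-0.0012,0],[0,0,0,0.007,0,0,0],[0,0,0,0.007,0,0,0],[0,0,0,0.005,0,0,0],[0,0,0,0,0,0,0]]]}}

```text
time_s: 11.9
tool_pos: [0.5561, 0.0254, 0.0623]
eef_rot: [-2.376, -2.055, -0.0]
wrist_force: [0.3, -0.5, -4.3]
grip_width: 0.363
```

```bash
python3 - <<'E'
from rel import *
rel()
im,d=bot.get_image("wrist"); cv2.imwrite("pics/w9.png",im); rel()
E
```

```text
11.9 [0.5561 0.0254 0.0623] yaw 81.72 tilt 0.01 F [ 0.3 -0.5 -4.3] g 0.363 q [-0.38  0.65  0.39  1.95 -0.41  0.62  0.13]
along -109.2 lat -0.1 z 62.3 dyaw 0.02 Falong -0.5 Flat 0.4 Fz -4.3 T [ 0.06 -0.03  0.03]
11.95 [0.556  0.0252 0.0623] yaw 81.71 tilt 0.0 F [-0.9  1.1 -4.1] g 0.366 q [-0.38  0.65  0.39  1.95 -0.41  0.62  0.13]
along -109.5 lat -0.2 z 62.3 dyaw 0.01 Falong 1.0 Flat -1.0 Fz -4.1 T [-0.05  0.02 -0.03]
```

View pics/w9.png

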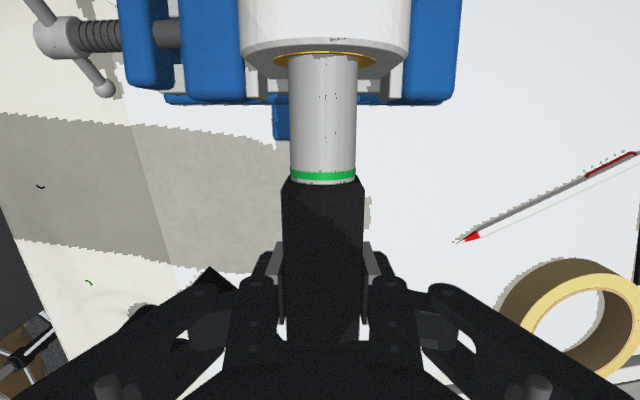

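The tip is about 6 mm into the mouth with no force. The bush ring is centred at about column 325 and the gauge at 323, so I'll trim 0.4 mm and go on.

Request:
{"name": "arm_command", "arguments": {"moves": [[[0,0,0,0.006,0.001,0,0],[0,0,0,0.006,0,0,0],[0,0,0,0.006,0,0,0],[0,0,0,0.006,0,0,0],[0,0,0,0,0,0,0]]]}}

```text
time_s: 12.45
tool_pos: [0.5579, 0.035, 0.0623]
eef_rot: [-2.376, -2.055, -0.0]
wrist_force: [0.1, 0.5, -4.8]
grip_width: 0.364
```

```bash
python3 - <<'E'
from rel import *
rel()
E
```

```text
12.45 [0.5579 0.035  0.0623] yaw 81.73 tilt 0.01 F [ 0.1  0.5 -4.8] g 0.364 q [-0.4   0.65  0.39  1.94 -0.41  0.62  0.11]
along -99.5 lat 0.3 z 62.3 dyaw 0.03 Falong 0.5 Flat 0.0 Fz -4.8 T [-0.05  0.06  0.01]
```

Request:
{"name": "arm_command", "arguments": {"moves": [[[0,0,0,0.0075,0,0,0],[0,0,0,0.0075,0,0,0],[0,0,0,0.0075,0,0,0],[0,0,0,0.0075,0,0,0]]]}}

```text
time_s: 12.85
tool_pos: [0.5596, 0.0466, 0.0623]
eef_rot: [-2.376, -2.055, -0.0]
wrist_force: [0.8, 0.7, -4.1]
grip_width: 0.363
```

```bash
python3 - <<'E'
from rel import *
rel()
E
```

```text
12.85 [0.5596 0.0466 0.0623] yaw 81.7 tilt 0.0 F [ 0.8  0.7 -4.1] g 0.363 q [-0.42  0.66  0.4   1.94 -0.41  0.63  0.09]
along -87.7 lat 0.3 z 62.3 dyaw -0.0 Falong 0.8 Flat 0.7 Fz -4.1 T [-0.01  0.   -0.02]
```

Request:
{"name": "arm_command", "arguments": {"moves": [[[0,0,0,0.0075,0,0,0],[0,0,0,0.0075,0,0,0],[0,0,0,0.0075,0,0,0],[0,0,0,0.0075,0,0,0]]]}}

```text
time_s: 13.25
tool_pos: [0.5614, 0.0585, 0.0623]
eef_rot: [2.376, 2.055, 0.0]
wrist_force: [0.3, 0.1, -4.0]
grip_width: 0.364
```

```bash
python3 - <<'E'
from rel import *
rel()
E
```

```text
13.25 [0.5614 0.0585 0.0623] yaw 81.7 tilt 0.0 F [ 0.3  0.1 -4. ] g 0.364 q [-0.44  0.66  0.4   1.93 -0.41  0.63  0.08]
along -75.8 lat 0.3 z 62.3 dyaw -0.0 Falong 0.1 Flat 0.3 Fz -4.0 T [ 0.   -0.02  0.  ]
```

Request:
{"name": "arm_command", "arguments": {"moves": [[[0,0,0,0.007,0,0,0],[0,0,0,0.006,0,0,0],[0,0,0,0.004,0,0,0],[0,0,0,0.003,0,0,0]]]}}

```text
time_s: 13.65
tool_pos: [0.5625, 0.0662, 0.0623]
eef_rot: [2.376, 2.055, -0.0]
wrist_force: [-0.6, 0.7, -4.9]
grip_width: 0.368
```

```bash
python3 - <<'E'
from rel import *
rel()
E
```

```text
13.65 [0.5625 0.0662 0.0623] yaw 81.7 tilt 0.0 F [-0.6  0.7 -4.9] g 0.368 q [-0.45  0.66  0.4   1.92 -0.41  0.64  0.06]
along -67.9 lat 0.3 z 62.3 dyaw -0.0 Falong 0.6 Flat -0.7 Fz -4.9 T [ 0.05 -0.01  0.01]
```

Request:
{"name": "arm_command", "arguments": {"moves": [[[0,0,0,0.003,0,0,0],[0,0,0,0.002,0,0,0],[0,0,0,0.0015,0,0,0]]]}}

```text
time_s: 13.95
tool_pos: [0.5628, 0.0684, 0.0623]
eef_rot: [2.377, 2.054, -0.0]
wrist_force: [-0.2, -1.7, -3.8]
grip_width: 0.366
```

```bash
python3 - <<'E'
from rel import *
rel()
E
```

```text
13.95 [0.5628 0.0684 0.0623] yaw 81.68 tilt 0.02 F [-0.2 -1.7 -3.8] g 0.366 q [-0.46  0.66  0.4   1.92 -0.41  0.64  0.06]
along -65.7 lat 0.2 z 62.3 dyaw -0.02 Falong -1.7 Flat 0.0 Fz -3.8 T [-0.3   0.08  0.  ]
```

Request:
{"name": "arm_command", "arguments": {"moves": [[[0,0,0,0.0012,0,0,0],[0,0,0,0,0,0,0],[0,0,0,0,0,0,0],[0,0,0,0,0,0,0]]]}}

```text
time_s: 14.35
tool_pos: [0.5628, 0.0685, 0.0623]
eef_rot: [2.377, 2.054, -0.001]
wrist_force: [-1.6, -4.6, -3.9]
grip_width: 0.368
```

```bash
python3 - <<'E'
from rel import *
rel()
im,d=bot.get_image("wrist"); cv2.imwrite("pics/w10.png",im)
im,d=bot.get_image("scene"); cv2.imwrite("pics/s10.png",cv2.resize(im[120:220,230:360],(780,600),interpolation=cv2.INTER_CUBIC)); rel()
E
```

```text
14.35 [0.5628 0.0685 0.0623] yaw 81.66 tilt 0.04 F [-1.6 -4.6 -3.9] g 0.368 q [-0.46  0.66  0.4   1.92 -0.41  0.64  0.06]
along -65.7 lat 0.3 z 62.3 dyaw -0.04 Falong -4.8 Flat -0.9 Fz -3.9 T [-0.9   0.23 -0.06]
14.45 [0.5628 0.0685 0.0624] yaw 81.66 tilt 0.03 F [-0.7 -5.1 -3.8] g 0.366 q [-0.46  0.66  0.4   1.92 -0.41  0.64  0.06]
along -65.7 lat 0.3 z 62.4 dyaw -0.04 Falong -5.2 Flat 0.0 Fz -3.8 T [-1.06  0.26 -0.05]
```

View pics/w10.png

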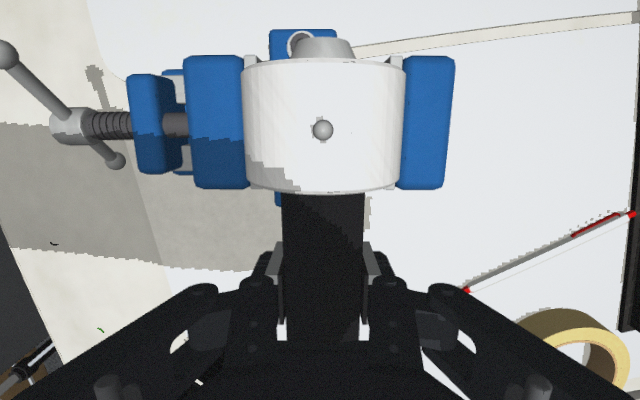

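Fully home: the handle meets the block with about 5 N, the TCP has stopped, and the tip shows beyond the far face at about (325,45). Now I'll draw it out.

Request:
{"name": "arm_command", "arguments": {"moves": [[[0,0,0,-0.01,0,0,0],[0,0,0,-0.03,0,0,0],[0,0,0,-0.05,0,0,0],[0,0,0,-0.05,0,0,0],[0,0,0,-0.05,0,0,0]]]}}

```text
time_s: 14.95
tool_pos: [0.5518, -0.0072, 0.0624]
eef_rot: [2.376, 2.055, 0.001]
wrist_force: [0.1, -0.0, -5.0]
grip_width: 0.366
```

```bash
python3 - <<'E'
from rel import *
rel(); m=bot.camera_model("top")
for n,px,z in [("mug",(197,112),.05),("calip",(192,165),0.01),("driver",(165,212),.01),("spot?",(240,140),0)]: print(n,on_plane(m,px,z).round(3))
print(proj(m,np.array([.59,.257,.06])))
E
```

```text
14.95 [ 0.5518 -0.0072  0.0624] yaw 81.7 tilt 0.02 F [ 0.1 -0.  -5. ] g 0.366 q [-0.32  0.64  0.38  1.96 -0.4   0.61  0.18]
along -142.1 lat 0.3 z 62.4 dyaw 0.0 Falong -0.0 Flat 0.1 Fz -5.0 T [-0.04  0.    0.04]
mug [0.758 0.423 0.05 ]
calip [0.572 0.374 0.01 ]
driver [0.379 0.397 0.01 ]
spot? [0.722 0.248 0.   ]
[221.8961051  164.67744595]
```

Request:
{"name": "arm_command", "arguments": {"moves": [[[0,0,0,0,0,-0.09,0],[0,0,0,0,0,-0.11,0],[0,0,0,0,0,-0.1,0],[0,0,0,0.08,0,0,0],[0,0,0,0.11,0,0,0]]]}}

```text
time_s: 15.45
tool_pos: [0.5638, 0.0667, 0.1844]
eef_rot: [2.38, 2.047, 0.005]
wrist_force: [1.5, 0.9, -5.5]
grip_width: 0.366
```

Request:
{"name": "arm_command", "arguments": {"moves": [[[0,0,0,0.11,0,0,0],[0,0,0,0.11,0,0,0],[0,0,0,0.11,0,0,0],[0,0,0,0.1,0,0,0],[0,0,0,0.05,0,0,0]]]}}

```text
time_s: 15.95
tool_pos: [0.5901, 0.2638, 0.1817]
eef_rot: [-2.37, -2.059, -0.001]
wrist_force: [-0.2, -0.0, -4.6]
grip_width: 0.372
```

Request:
{"name": "arm_command", "arguments": {"moves": [[[0,0,0,0,0,0,0],[0,0,0,0,0,0,0]]]}}

```text
time_s: 16.15
tool_pos: [0.5905, 0.2583, 0.1819]
eef_rot: [2.376, 2.055, -0.002]
wrist_force: [0.5, -1.1, -4.1]
grip_width: 0.37
```

```bash
python3 - <<'E'
from rel import *
rel()
im,d=bot.get_image("wrist"); cv2.imwrite("pics/w11.png",im)
im,d=bot.get_image("scene"); cv2.imwrite("pics/s11.png",cv2.resize(im[100:220,210:370],(800,600),interpolation=cv2.INTER_CUBIC)); rel()
E
```

```text
16.15 [0.5905 0.2583 0.1819] yaw 81.7 tilt 0.06 F [ 0.5 -1.1 -4.1] g 0.37 q [-0.77  0.62  0.49  1.6  -0.33  1.01 -0.33]
along 126.1 lat 0.3 z 181.9 dyaw -0.0 Falong -1.0 Flat 0.7 Fz -4.1 T [-0.09 -0.01 -0.01]
16.25 [0.5908 0.257  0.1824] yaw 81.57 tilt 0.05 F [-0.7 -0.4 -5.1] g 0.371 q [-0.77  0.62  0.49  1.6  -0.33  1.01 -0.33]
along 124.9 lat 0.8 z 182.4 dyaw -0.13 Falong -0.5 Flat -0.6 Fz -5.1 T [-0.02  0.04  0.02]
```

View pics/w11.png

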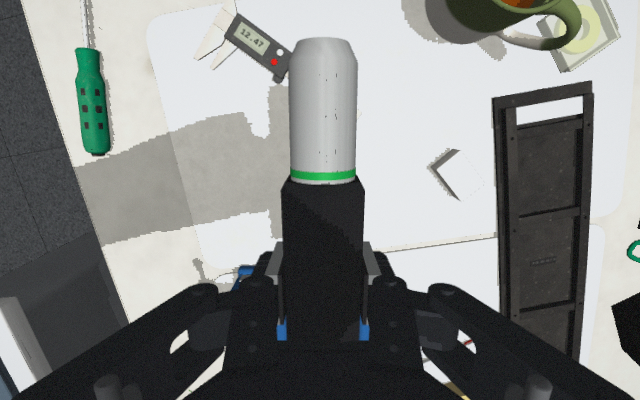

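View pics/s11.png

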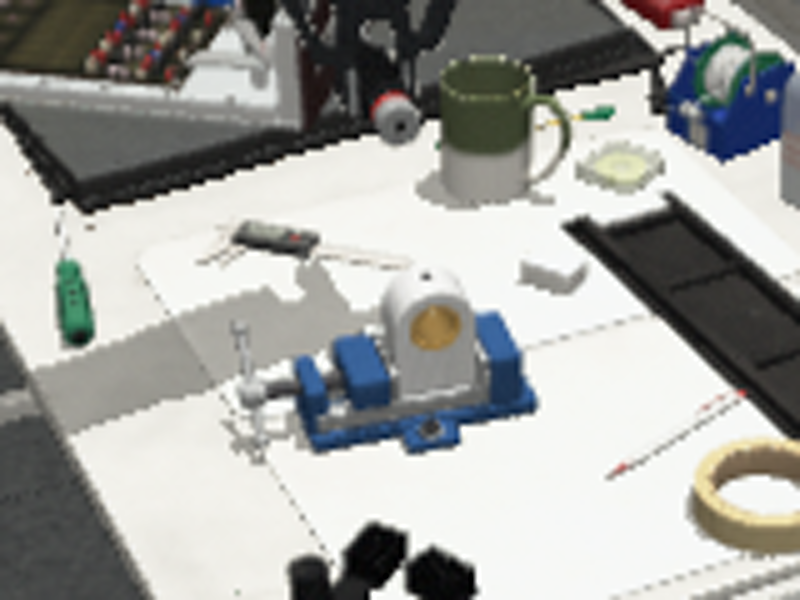

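The area on the +y side is clear: calipers lie flat ahead at about (255,45), and the mug is far off at the upper right. Descending to bore height.

Request:
{"name": "arm_command", "arguments": {"moves": [[[0,0,0,0,0,0.09,0],[0,0,0,0,0,0.1,0],[0,0,0,0,0,0.07,0],[0,0,0,0,0,0.03,0],[0,0,0,0,0,0.01,0]]]}}

```text
time_s: 16.75
tool_pos: [0.5905, 0.2578, 0.0616]
eef_rot: [-2.378, -2.053, 0.003]
wrist_force: [1.0, -0.5, -3.9]
grip_width: 0.367
```

Request:
{"name": "arm_command", "arguments": {"moves": [[[0,0,0,0,0,0,0],[0,0,0,0,0,0,0],[0,0,0,0,0,0,0]]]}}

```text
time_s: 17.05
tool_pos: [0.5915, 0.2593, 0.0638]
eef_rot: [2.376, 2.054, 0.004]
wrist_force: [0.1, 0.0, -4.3]
grip_width: 0.37
```

```bash
python3 - <<'E'
from rel import *
rel()
im,d=bot.get_image("scene"); cv2.imwrite("pics/s12.png",cv2.resize(im[100:220,210:370],(800,600),interpolation=cv2.INTER_CUBIC)); rel()
E
```

```text
17.05 [0.5915 0.2593 0.0638] yaw 81.69 tilt 0.14 F [ 0.1  0.  -4.3] g 0.37 q [-0.73  0.75  0.42  1.71 -0.41  0.77 -0.26]
along 127.3 lat 1.1 z 63.8 dyaw -0.01 Falong 0.1 Flat 0.1 Fz -4.3 T [ 0.01 -0.01  0.02]
17.1 [0.5913 0.2594 0.0636] yaw 81.69 tilt 0.12 F [-0.1 -0.3 -4.5] g 0.363 q [-0.73  0.75  0.42  1.71 -0.41  0.77 -0.26]
along 127.3 lat 1.0 z 63.6 dyaw -0.01 Falong -0.3 Flat -0.0 Fz -4.5 T [-0.06  0.03 -0.01]
```

View pics/s12.png

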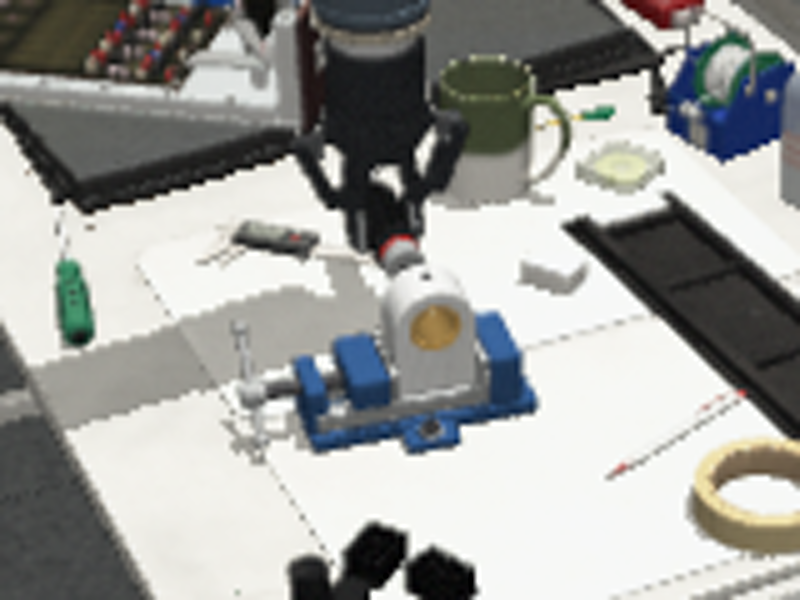

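Request:
{"name": "arm_command", "arguments": {"moves": [[[0,0,0,-0.025,-0.001,0.002,0],[0,0,0,-0.025,0,0,0],[0,0,0,-0.02,0,0,0],[0,0,0,-0.01,0,0,0],[0,0,0,-0.005,0,0,0]]]}}

```text
time_s: 17.6
tool_pos: [0.5854, 0.2246, 0.0617]
eef_rot: [2.378, 2.053, -0.0]
wrist_force: [0.3, 0.0, -4.6]
grip_width: 0.366
```

```bash
python3 - <<'E'
from rel import *
rel()
E
```

```text
17.6 [0.5854 0.2246 0.0617] yaw 81.63 tilt 0.01 F [ 0.3  0.  -4.6] g 0.366 q [-0.69  0.73  0.41  1.76 -0.41  0.74 -0.21]
along 92.1 lat 0.1 z 61.7 dyaw -0.07 Falong 0.1 Flat 0.3 Fz -4.6 T [-0.02 -0.05 -0.03]
```

Request:
{"name": "arm_command", "arguments": {"moves": [[[0,0,0,-0.005,0,-0.001,0],[0,0,0,-0.004,0,0,0],[0,0,0,-0.002,0,0,0],[0,0,0,-0.001,0,0,0]]]}}

```text
time_s: 18.0
tool_pos: [0.5846, 0.2209, 0.0619]
eef_rot: [2.376, 2.055, 0.0]
wrist_force: [-0.7, 0.1, -3.9]
grip_width: 0.365
```

```bash
python3 - <<'E'
from rel import *
rel()
E
```

```text
18.0 [0.5846 0.2209 0.0619] yaw 81.71 tilt 0.0 F [-0.7  0.1 -3.9] g 0.365 q [-0.68  0.73  0.41  1.77 -0.4   0.73 -0.2 ]
along 88.3 lat -0.1 z 61.9 dyaw 0.01 Falong -0.0 Flat -0.7 Fz -3.9 T [ 0.02 -0.03  0.  ]
```

Request:
{"name": "arm_command", "arguments": {"moves": [[[0,0,0,-0.003,0.001,0,0],[0,0,0,-0.002,0,0,0],[0,0,0,-0.001,0,0,0],[0,0,0,0,0,0,0]]]}}

```text
time_s: 18.4
tool_pos: [0.5848, 0.2189, 0.062]
eef_rot: [-2.376, -2.055, -0.001]
wrist_force: [0.5, 3.3, -4.9]
grip_width: 0.364
```

```bash
python3 - <<'E'
from rel import *
rel()
E
```

```text
18.4 [0.5848 0.2189 0.062 ] yaw 81.71 tilt 0.04 F [ 0.5  3.3 -4.9] g 0.364 q [-0.68  0.73  0.41  1.77 -0.4   0.73 -0.2 ]
along 86.4 lat 0.3 z 62.0 dyaw 0.01 Falong 3.3 Flat 0.1 Fz -4.9 T [ 0.57 -0.11 -0.02]
```

Contact at +86.4 mm, where predicted, with about 3 N. I'll press a little more and hold.

Request:
{"name": "arm_command", "arguments": {"moves": [[[0,0,0,-0.001,0,0,0],[0,0,0,-0.001,0,0,0],[0,0,0,0,0,0,0],[0,0,0,0,0,0,0],[0,0,0,0,0,0,0]]]}}

```text
time_s: 18.9
tool_pos: [0.5848, 0.2189, 0.062]
eef_rot: [-2.375, -2.055, -0.002]
wrist_force: [1.6, 5.8, -5.0]
grip_width: 0.364
```

```bash
python3 - <<'E'
from rel import *
rel()
im,d=bot.get_image("wrist"); cv2.imwrite("pics/w13.png",im)
im,d=bot.get_image("scene"); cv2.imwrite("pics/s13.png",cv2.resize(im[100:220,210:370],(800,600),interpolation=cv2.INTER_CUBIC)); rel()
E
```

```text
18.9 [0.5848 0.2189 0.062 ] yaw 81.75 tilt 0.09 F [ 1.6  5.8 -5. ] g 0.364 q [-0.68  0.72  0.41  1.77 -0.41  0.73 -0.2 ]
along 86.4 lat 0.3 z 62.0 dyaw 0.05 Falong 6.0 Flat 0.7 Fz -5.0 T [ 1.18 -0.27 -0.  ]
19.0 [0.5848 0.2189 0.062 ] yaw 81.75 tilt 0.09 F [ 0.7  4.8 -5.3] g 0.365 q [-0.68  0.72  0.41  1.77 -0.41  0.73 -0.2 ]
along 86.4 lat 0.3 z 62.0 dyaw 0.05 Falong 4.9 Flat -0.0 Fz -5.3 T [ 1.14 -0.23 -0.06]
```

View pics/s13.png

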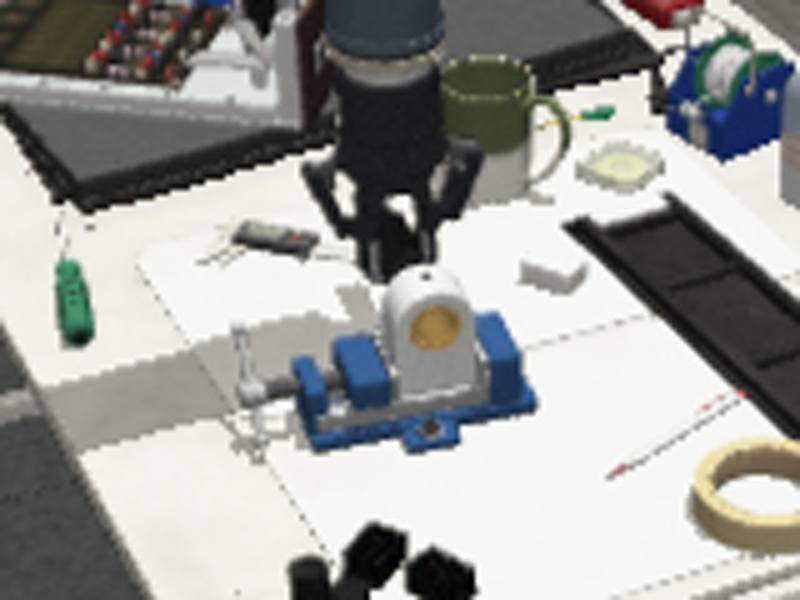

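Held square against the mouth with about 5 N for 0.6 s. The TCP moved 152.1 mm between the two contacts against 152 expected, so the face sits at the mouth and hasn't entered. Backing off and returning.

Request:
{"name": "arm_command", "arguments": {"moves": [[[0,0,0,0.01,0,0,0],[0,0,0,0.04,0,0,0],[0,0,0,0.05,0,0,0],[0,0,0,0,0,-0.09,0],[0,0,0,0,0,-0.11,0]]]}}

```text
time_s: 19.5
tool_pos: [0.5887, 0.2598, 0.1407]
eef_rot: [-2.372, -2.057, 0.007]
wrist_force: [0.9, 0.9, -3.3]
grip_width: 0.365
```

Request:
{"name": "arm_command", "arguments": {"moves": [[[0,0,0,0,0,-0.1,0],[0,0,0,0,0,-0.04,0]]]}}

```text
time_s: 19.7
tool_pos: [0.5919, 0.2594, 0.2022]
eef_rot: [2.374, 2.055, 0.008]
wrist_force: [1.1, 0.1, -4.3]
grip_width: 0.363
```

```bash
python3 - <<'E'
from rel import *
rel(); plan([0.4477,-0.3086,0.19],74.1,14,0,nd=3)
E
```

```text
19.7 [0.5919 0.2594 0.2022] yaw 81.77 tilt 0.32 F [ 1.1  0.1 -4.3] g 0.363 q [-0.78  0.6   0.5   1.58 -0.32  1.04 -0.33]
along 127.4 lat 1.6 z 202.2 dyaw 0.07 Falong 0.3 Flat 1.1 Fz -4.3 T [ 0.02 -0.09 -0.06]
[[0.0, -0.0, 0.006, -0.104, -0.011, 0.002, 0], [0.0, -0.0, 0.006, -0.104, -0.01, 0.002, 0], [0.001, -0.0, 0.006, -0.105, -0.009, 0.001, 0], [-0.0, -0.001, 0.006, -0.104, -0.008, 0.002, 0], [0.0, 0.0, 0.006, -0.104, -0.007, 0.002, 0]]
[[0.0, 0.0, 0.007, -0.105, -0.006, 0.002, 0], [0.0, -0.0, 0.006, -0.104, -0.005, 0.002, 0], [0.001, -0.0, 0.006, -0.105, -0.004, 0.002, 0], [-0.0, -0.0, 0.006, -0.104, -0.003, 0.002, 0], [0.0, -0.0, 0.006, -0.105, -0.002, 0.002, 0]]
[[0.0, -0.001, 0.006, -0.105, -0.001, 0.002, 0], [0.0, 0.0, 0.006, -0.104, 0.0, 0.003, 0], [0.001, 0.0, 0.006, -0.105, 0.001, 0.002, 0], [-0.0, -0.0, 0.006, -0.105, 0.002, 0.002, 0]]
max mm 42.15590112902344 max deg 0.63 end [ 0.4476 -0.3087  0.1899] 74.12
```

Request:
{"name": "arm_command", "arguments": {"moves": [[[0,0,0.006,-0.104,-0.011,0.002,0],[0,0,0.006,-0.104,-0.01,0.002,0],[0,0,0.006,-0.104,-0.009,0.002,0],[0,0,0.006,-0.104,-0.008,0.002,0],[0,0,0.006,-0.104,-0.007,0.002,0]]]}}

```text
time_s: 20.2
tool_pos: [0.5386, 0.0551, 0.1941]
eef_rot: [2.423, 2.0, 0.001]
wrist_force: [0.4, -0.9, -4.9]
grip_width: 0.365
```

Request:
{"name": "arm_command", "arguments": {"moves": [[[0,0,0.006,-0.104,-0.006,0.002,0],[0,0,0.006,-0.104,-0.005,0.002,0],[0,0,0.006,-0.104,-0.004,0.002,0],[0,0,0.006,-0.104,-0.003,0.002,0],[0,0,0.006,-0.104,-0.002,0.002,0]]]}}

```text
time_s: 20.7
tool_pos: [0.488, -0.1471, 0.1902]
eef_rot: [2.469, 1.942, 0.001]
wrist_force: [1.0, -0.7, -4.2]
grip_width: 0.366
```

Request:
{"name": "arm_command", "arguments": {"moves": [[[0,0,0.006,-0.104,-0.001,0.002,0],[0,0,0.006,-0.104,0,0.002,0],[0,0,0.006,-0.09,0.001,0.002,0],[0,0,0.006,-0.05,0.002,0,0],[0,0,0,0,0,0,0]]]}}

```text
time_s: 21.2
tool_pos: [0.4534, -0.2848, 0.1879]
eef_rot: [2.509, 1.887, -0.002]
wrist_force: [0.6, 0.3, -4.4]
grip_width: 0.363
```

Request:
{"name": "arm_command", "arguments": {"moves": [[[0,0,0,0,0,0,0],[0,0,0,0,0,0,0],[0,0,0,0,0,0,0]]]}}

```text
time_s: 21.5
tool_pos: [0.4543, -0.2805, 0.1875]
eef_rot: [-2.504, -1.896, -0.001]
wrist_force: [0.6, 0.2, -4.3]
grip_width: 0.366
```

```bash
python3 - <<'E'
from rel import *
st(); bot.get_image("top"); s,R0=st(); plan([0.4477,-0.3086,0.15],74.1,2,0)
E
```

```text
21.5 [ 0.4543 -0.2805  0.1875] yaw 74.27 tilt 0.03 F [ 0.6  0.2 -4.3] g 0.366 q [ 0.1   0.47  0.55  1.88 -0.31  0.88  0.52]
21.55 [ 0.4542 -0.2807  0.1875] yaw 74.25 tilt 0.02 F [-0.1  0.1 -4.4] g 0.368 q [ 0.1   0.47  0.55  1.88 -0.31  0.88  0.52]
[[-0.0, -0.0001, 0.0008, -0.0357, 0.0017, 0.0469, 0], [-0.0, -0.0001, 0.0009, -0.0358, 0.0017, 0.0469, 0]]
max mm 23.61064166853582 max deg 0.08149846624323676 end [ 0.4477 -0.3086  0.15  ] 74.1
```

Request:
{"name": "arm_command", "arguments": {"moves": [[[0,0,0.0008,-0.0357,0.0017,0.047,0],[0,0,0.0008,-0.0357,0.0017,0.047,0],[0,0,0,0,0,0.09,0],[0,0,0,0,0,0.09,0],[0,0,0,0,0,0.05,0]]]}}

```text
time_s: 22.05
tool_pos: [0.4465, -0.3084, 0.0556]
eef_rot: [-2.506, -1.89, 0.001]
wrist_force: [-0.5, 1.0, -4.8]
grip_width: 0.369
```

Request:
{"name": "arm_command", "arguments": {"moves": [[[0,0,0,0,0,0,0],[0,0,0,0,0,0,0],[0,0,0,0,0,0,0]]]}}

```text
time_s: 22.35
tool_pos: [0.4479, -0.3102, 0.0593]
eef_rot: [2.507, 1.89, 0.001]
wrist_force: [1.3, 0.6, -4.1]
grip_width: 0.365
```

```bash
python3 - <<'E'
from rel import *
st(); im,d=bot.get_image("wrist"); cv2.imwrite("pics/w14.png",im); plan([0.4477,-0.3086,0.0303],74.1,4,0)
E
```

```text
22.35 [ 0.4479 -0.3102  0.0593] yaw 74.01 tilt 0.13 F [ 1.3  0.6 -4.1] g 0.365 q [ 0.25  0.65  0.42  1.98 -0.45  0.6   0.69]
[[0.0004, 0.0001, -0.0003, 0.001, -0.0004, 0.0182, 0], [0.0004, 0.0001, -0.0002, 0.0009, -0.0004, 0.0181, 0], [0.0003, 0.0001, -0.0003, 0.0009, -0.0004, 0.0182, 0], [0.0004, 0.0001, -0.0002, 0.001, -0.0004, 0.0182, 0]]
max mm 7.292736112050127 max deg 0.045891175622335065 end [ 0.4477 -0.3086  0.0303] 74.1
```

View pics/w14.png

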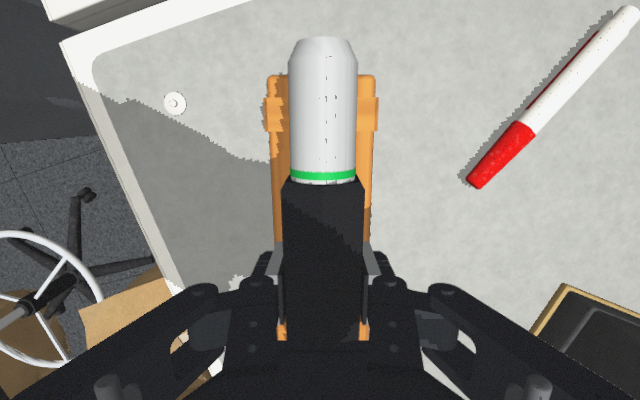

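The gauge sits centred over the rest, whose board spans columns 266–378 with the gauge at 322. Lowering.

Request:
{"name": "arm_command", "arguments": {"moves": [[[0,0,0,0.001,-0.0004,0.018,0],[0,0,0,0.001,-0.0004,0.018,0],[0,0,0,0.001,-0.0004,0.018,0],[0,0,0,0.001,-0.0004,0.012,0],[0,0,0,0,0,0.003,0]]]}}

```text
time_s: 22.9
tool_pos: [0.4477, -0.3083, 0.0303]
eef_rot: [2.508, 1.89, 0.001]
wrist_force: [1.1, 2.9, 12.4]
grip_width: 0.361
```

```bash
python3 - <<'E'
from rel import *
s,_=st(); print(s["wrist_torque"].round(2))
E
```

```text
22.9 [ 0.4477 -0.3083  0.0303] yaw 74.01 tilt 0.09 F [ 1.1  2.9 12.4] g 0.361 q [ 0.27  0.69  0.38  2.01 -0.48  0.53  0.71]
[ 0.38 -0.05  0.29]
```

Seated: same height as at the start, and the vertical force has reversed. Letting go.

Request:
{"name": "arm_command", "arguments": {"moves": [[[0,0,0,0,0,-0.001,0.45],[0,0,0,0,0,0,0.6],[0,0,0,0,0,0,1],[0,0,0,0,0,0,1],[0,0,0,0,0,0,1]]]}}

```text
time_s: 23.4
tool_pos: [0.4467, -0.3081, 0.0308]
eef_rot: [2.509, 1.89, -0.0]
wrist_force: [-0.5, 0.1, 0.1]
grip_width: 1.003
```

Request:
{"name": "arm_command", "arguments": {"moves": [[[0,0,0,0,0,0,1],[0,0,0,0,0,-0.05,1],[0,0,0,0,0,-0.1,1],[0,0,0,0,0,-0.1,1],[0,0,0,0,0,-0.1,1]]]}}

```text
time_s: 23.9
tool_pos: [0.4464, -0.308, 0.1722]
eef_rot: [-2.509, -1.89, 0.001]
wrist_force: [0.6, 0.3, 0.2]
grip_width: 0.998
```

Request:
{"name": "arm_command", "arguments": {"moves": [[[0,0,0,0,0,-0.1,1],[0,0,0,0,0,-0.05,1],[0,0,0,0,0,0,1],[0,0,0,0,0,0,1],[0,0,0,0,0,0,1]]]}}

```text
time_s: 24.4
tool_pos: [0.4463, -0.3075, 0.2296]
eef_rot: [-2.508, -1.89, 0.001]
wrist_force: [-1.0, -0.3, -0.9]
grip_width: 1.003
```

```bash
python3 - <<'E'
from fit import *
m,d,o=look("wrist","w15",["go_tip","nogo_face","rest_go","rest_nogo"])
P,u,v=cloud(m,d); c=np.array([.447,-.3078]); q=P[(np.hypot(*(P[:,:2]-c).T)<.11)&(P[:,2]>.0525)&(P[:,2]<.075)]
a=np.radians(74.17); t=np.array([np.cos(a),np.sin(a)]); n=np.array([t[1],-t[0]]); y=(q[:,:2]-c)@t; x=(q[:,:2]-c)@n; z=q[:,2]
for lo,hi,r0 in ((.05,.084,.013),(-.065,-.052,.01575)):
    k=(y>lo)&(y<hi); r=least_squares(lambda p:np.hypot(x[k]-p[0],z[k]-p[1])-r0,[0,.05],loss="soft_l1",f_scale=.001); print("axis lat,z",r.x.round(4),k.sum())
print("y ext",np.percentile(y,[0,.5,99.5,100]).round(4)); st()
im,_=bot.get_image("scene"); cv2.imwrite("pics/s15.png",im)
im,_=bot.get_image("top"); cv2.imwrite("pics/t15.png",im)
E
```

```text
24.4 [ 0.4463 -0.3075  0.2296] yaw 74.0 tilt 0.11 F [-1.  -0.3 -0.9] g 1.003 q [ 0.12  0.43  0.58  1.81 -0.28  0.99  0.54]
go_tip [(0.56, [328.6, 91.8])]
nogo_face [(0.88, [326.6, 245.3])]
rest_go [(0.63, [322.2, 90.1])]
rest_nogo none
axis lat,z [0.0002 0.0499] 891
axis lat,z [0.0001 0.0491] 306
y ext [-0.0669 -0.0652  0.0935  0.0946]
24.65 [ 0.4465 -0.3079  0.23  ] yaw 73.98 tilt 0.08 F [0.  0.4 0.4] g 1.003 q [ 0.12  0.43  0.58  1.8  -0.28  0.99  0.54]
```

View pics/w15.png

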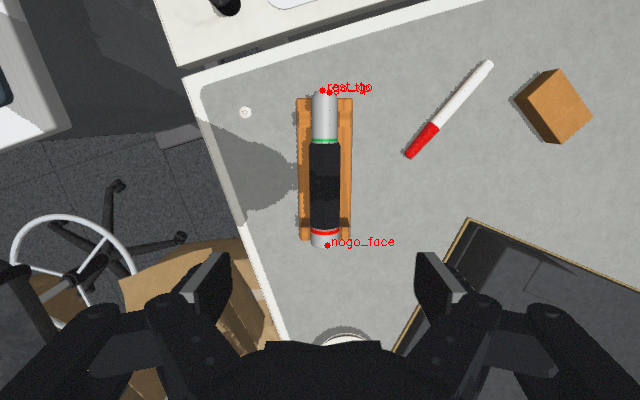

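View pics/s15.png

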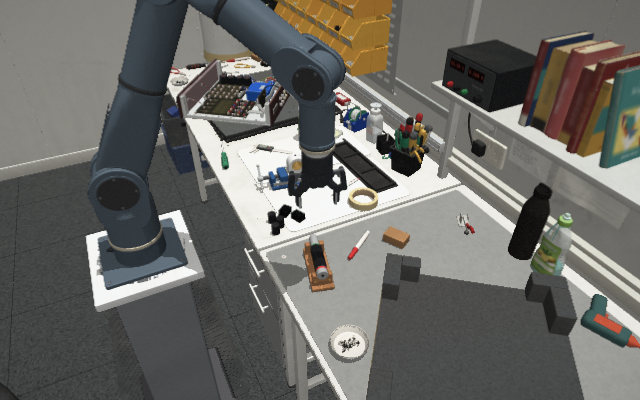

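The gauge lies back in both notches, go end at (323,92) and red band at (326,232), within about 1 mm of where it started. The bystanders look unmoved and the gripper is open and clear. Handing in.

```bash
python3 - <<'E'
from bench import bot
print(bot.finish_job())
E
```

```text
the job is handed in; nothing more can be done
None
```

I checked the bush with both ends of the gauge, laid the gauge back in its rest the same way round, and handed the job in at about 25 s. No verdict was reported.

- **Go end:** it went in without noticeable force until the handle met the block. I held it there at about 5 N, saw the tip beyond the far face, and drew it out.
- **No-go end:** I pressed it on the other mouth of the bore (vice +y side) at about 5 N for 0.6 s. By the arm's readings it was about 0.5 mm off centre and square to about 0.1°. It didn't enter: the arm travelled 152.1 mm between the two contacts, against 152 mm expected.
- **Return:** depth measurements after release put the gauge within about 1 mm of its starting place, its axis at 49–50 mm height. The gripper is open, about 0.2 m above it, and touching nothing.
- **Bystanders:** none looked moved in the last pictures, judged by eye rather than measured.

**Failed or disagreeing checks:**
- In the last picture the network didn't find the no-go end's place in the rest. I compared with the starting position instead.
- My first vice measurement was about 4 mm off because the arm was still settling. I repeated it at standstill, and the contacts later agreed with the new one to 0.7 mm.

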